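# Hang the air grinder on the hook in the low bench cabinet

### The arm

A 7-joint arm with a two-finger parallel gripper is mounted at the origin on the work surface. World frame = base frame: x ahead of the robot, y to its left, z up, the work surface at z = 0. Lengths are in mm, angles in degrees, forces in N, time in s.
With the tool pointing down it reaches from about 400 to 850 mm from the base axis. Payload 10.4 kg.
Tool frame: the origin (TCP) lies midway between the tips of the shut fingers; the grasp point (between the pads) lies 19 mm behind it; z points along the fingers, y is the line along which they close (so a half turn about z gives the same grasp; the last joint's range is limited). The gripper opens to 87 mm and grips with 3 to 60 N. Pads are 19 mm wide; open, the fingers measure 117 mm over their backs; the gripper's body (75 mm by 190 mm) begins 51 mm behind the grasp point.
Start: joints at [-76.18, 19.034, -3.707, 83.658, 1.238, 77.344, -5.071], TCP at [162.955, 603.405, 222.576] pointing down, gripper open.
Joint ranges: [-148.97, 148.97], [-28.65, 121.19], [-84.17, 76.75], [9.2, 138.47], [-72.65, 252.65], [3.7, 117.97], [-149.18, 149.18]. Speed limits (degrees/s): [127.2, 127.2, 159.86, 159.86, 180, 180, 180].

### API

Orientations are given as [roll, pitch, yaw] about the fixed x, y, z axes, in that order (R = Rz(yaw) Ry(pitch) Rx(roll)).
In Python, from cell import robot, viewer, sign_off gives the robot as it stands.
- The arm moves only by the tool carry_out, never from a script. Its argument "plan" is a list that holds one entry, the list of rows, each a list of 6 numbers: the shift along the tool's x, y, z as a fraction of full scale, then the turn, a rotation vector about the tool's x, y, z as a fraction of full scale. In form: [[[dx, dy, dz, ax, ay, az], ...]]. A call has 1 to 20 rows; each row shifts and turns the commanded pose from where the row before left it, along the tool's axes as they then stand; what a row does not reach is not made up. Full scale, the value 1, is 0.25 m for a shift and pi rad for a turn. A row lasts 1/10 s, in which the tool goes at most 50 mm and 8.59 degrees, less where a joint would pass 70% of its speed; a pose out of reach is approached as far as the arm can. A call with a number of a shift or a turn outside -1 to 1 is refused whole. A call with a gripper value outside its range is refused whole. "fingers" is the opening, from -1 (shut) to 1 (fully open), set as the call begins (left out, the last holds). The fingers move at their own pace and stop on an object; the grip force is fixed at half the most. Time passes only in rows, so rows that do not move let the fingers close. It gives the time, the measured TCP pose, the force, the opening and the grip force at its end, in the units of the state.
- robot.get_state(): the state, without advancing time (a new reading comes with each control period).
- viewer.read_camera(name): name is "side" or "top"; returns a dict with "pixels" (420x560x3 uint8, blue, green, red), "fx", "fy", "cx", "cy" (pixels), "k1" (the pictures are not rectified: a ray, as slopes to the right and down, at radius r is drawn at 1 + k1 r^2 times it, then the intrinsics apply), "rvec" (rotation vector, rad) and "tvec" (3), from world to camera coordinates, as OpenCV has them. Camera axes: x right, y down, z forward; pixel columns grow to the right and rows downward; lengths in mm; the calibration is good to about 2 mm. A picture is of the moment at which its call begins. There is no depth.
- sign_off(): hands the job in; it is judged then, once.
Trained networks look in the newest picture that a camera, given by its name, has taken for a name from the list of things; names that differ only in an ending like _2 or _b are one class to them, and where a whole thing is asked for, a point or a joint stands for the part that bears it (a point fixed in the world has none). Each returns a list of dicts, best first, with "confidence" (0 to 1); they miss things now and then, are a little off and sometimes report something else, mostly with a low value. They report only what shows in the picture. A call takes as long as a camera call. They do not tell look-alikes from the thing itself.
- viewer.find_in(camera, name): "position" ([x, y, z] in mm, in world coordinates, good to about 4 mm: the middle of the surface that is visible of it).
- viewer.tip_of(camera, name): "position" ([x, y, z] in mm, in world coordinates, good to about 4 mm: a listed point, or the origin of a listed thing).
The state is a dict: "time_s": time; "joint_positions": joint angles; "qd": joint speeds; "joint_efforts": joint torques, N m; "eef_pos": TCP position; "orientation": TCP orientation; "wrist_force": force on the tool from outside, world axes, zero at the start; "moment": the same for the moment, N m; "opening": finger opening in mm; "grip_force": force on a finger pad.
Only numpy, scipy, OpenCV 4.12 (cv2) and the standard library are available. Lean on these libraries where they do the work, as an engineer would, in place of code of your own. Each camera call takes 0.05 s, during which the arm holds its last target. There are 200 camera calls.

### The job

Put the air grinder away: take it off its sloping bench rest and hang it by its wire bail on the empty upturned hook at the back of the low open-fronted cabinet, leaning it so that the bail gets under the roof and over the hook's tip. The hook is moved up and down its strip from day to day, so feel for it: keep every touch on the cabinet and hook light, ease the tool upright, feel that the hook has its weight while you still hold it, and only then let go, without letting it drop or swing. Leave everything else where it is.

Things in the scene. Friction and masses are not known exactly. Their poses are not given: they have to be found in the camera images.
- grinder: Straight air die grinder, 0.22-0.35 kg, 209 mm long. Origin mid-way along its bare aluminium sleeve (22 mm across, z -33 to +31 mm), the place to grip. z runs from collet (end at -48 mm) to bail; motor body 29 mm across, z 37 to 100 mm, balance near z = 45 mm. In the rest it leans 45 degrees from upright, bail end high, heading along the rest's +x; its -x side faces up.
- bail (a point): Centre of the wire at the crown of the bail, on the tool's axis, 158.5 mm from the grinder's origin. The bail is a stiff hoop of 5 mm steel wire, fixed in the tool's y-z plane, 41 mm wide; its eye is open along the tool's x axis. 32 mm clear below the wire is the end of a stub 13 mm across (grinder z = 124 mm), which widens to the motor body.
- rest: Fixed sloping bench rest, base 160 x 70 mm, 8 mm thick; origin at the underside, 80 mm straight below the grinder's origin. V saddles hold the collet and the motor body, an end stop the collet; the sleeve between is free. The grinder lifts straight up out of it.
- cabinet: Fixed grey steel bench cabinet, 140 deep (x) x 360 wide (y) x 310 mm high, rigid. Origin centre of its underside; x points in (open front at x = -70, back face at +66 mm). Floor 10 mm thick. Roof of rods, underside at z = 303 mm; a lip along the front edge hangs to z = 283 mm. A ring spanner hangs on a fixed hook at y = -100 mm.
- hook_line (a point): Point of the cabinet at x -18, y +30, z 235 mm. The empty hook is rigid 5 mm round wire: a level bar comes from the back panel along -x to this x and y, then turns straight up; the tip ends 30 mm above the bar's upper side. The bar's upper side lies 0 to 24 mm above this point: its height differs each time and is NOT measured.
- lip (a point): Middle of the lower edge of the lip at the top of the cabinet's open mouth. The hook's tip is taller than the bail has play, so an upright tool cannot be slid on: lean it 35 to 40 degrees, bail end inwards, pass the wire over the tip just under the roof, lower it behind the tip with the stub still in front, then bring the tool upright.
- tin: Loose metal tin 44 mm across and 50 mm high on the cabinet floor, to the +y side of the hook; origin at its underside. Leave it alone.
- bottle: Loose green bottle, 68 mm across, 190 mm high; origin at its underside. Leave it alone.
- stones: Loose cardboard box of polishing stones, 100 x 55 x 30 mm; origin at its underside. Leave it alone.
- can: Loose can, 70 mm across, 90 mm high; origin at its underside. Leave it alone.
- bush: Loose steel bush, 60 mm across, 28 mm high; origin at its underside. Leave it alone.
- driver: Loose screwdriver lying on the bench. Leave it alone.
There are look-alikes about, which are no part of the job. Of the things like the grinder, leave any that is brown or orange; of the rest the larger one is meant.

How it is judged:
By the outcome, as a careful person would: the job done as asked, in the order asked, and still so for the second after the job is handed in, with the robot touching nothing.
It also fails if it takes over 72 s, if anything falls off the work surface, if the arm or the gripper's body presses on something with over 40 N, if the wrist force passes 120 N, or if a joint passes its speed limit or range.

## Working session

There is one attempt and no reset: what is moved stays moved. The work goes in short steps, Python scripts to look and compute and a tool call to move; the robot and the scene stay as the last step left them, time stands still between calls to the robot, and variables do not carry over. Pictures are saved under pics/ and viewed, at most 10 in all, crops included, and the job is handed in when it is done.

Besides the shell and the picture viewer there is one more tool, called after "Request:" in YAML: its name, and indented under it one key for each argument. carry_out: Moves the arm, as the interface text tells. Its arguments: {"type":"object","properties":{"plan":{"type":"array"},"fingers":{"type":"number"}},"required":["plan"]}

```bash
mkdir -p pics; ls; python3 - <<'E'
from cell import robot, viewer
import cv2
print(robot.get_state())
for c in("side","top"):
    d=viewer.read_camera(c); cv2.imwrite(f"pics/{c}0.png",d["pixels"])
    print(c,{k:v for k,v in d.items() if k!="pixels"})
    for n in["grinder","rest","cabinet","tin","bottle","can"]:
        print(n,[(p["position"],round(p["confidence"],2)) for p in viewer.tip_of(c,n)])
    for n in["bail","hook_line","lip"]:
        print(n,[(p["position"],round(p["confidence"],2)) for p in viewer.tip_of(c,n)])
E
```

```text
pics
{'time_s': 0.0, 'joint_positions': array([-76.18084393,  19.07115215,  -3.70822536,  83.70345336,
         1.2382441 ,  77.34372794,  -5.06780926]), 'qd': array([ 0.07159054,  0.1227725 , -0.01985472, -0.03504429,  0.02744415,
        0.05555482,  0.02260314]), 'joint_efforts': array([-1.03136088e-03, -6.23243165e+01,  2.41382729e-02, -3.89912796e+01,
       -6.12587342e-02,  3.96178581e-02,  1.60560321e-04]), 'eef_pos': array([162.86318321, 603.02393735, 221.78422577]), 'orientation': array([-1.79921644e+02,  3.83924219e-03,  1.64891250e+02]), 'wrist_force': array([0.66254176, 0.45971818, 0.20819109]), 'moment': array([ 0.02466403, -0.01786243, -0.01721443]), 'grip_force': 0.0, 'opening': 86.81328296938472}
side {'fx': 515.9731884415772, 'fy': 515.9731884415772, 'cx': 276.39586043066316, 'cy': 198.54155081994892, 'k1': -0.017712068206403798, 'rvec': array([ 2.42485897, -0.15868507,  0.0541217 ]), 'tvec': array([-526.89376805,  179.62478188, 1446.81906676])}
grinder [([528.0, -255.0, 73.8], 0.92), ([323.6, -131.1, 9.2], 0.89), ([484.6, 77.2, 13.7], 0.73), ([448.0, -447.3, 11.6],
[... 582 characters left out ...]
09]), 'tvec': array([  35.55697919,  538.26915613, 1317.79171421])}
grinder [([526.0, -254.5, 80.4], 0.89), ([698.1, 114.1, 1.9], 0.68), ([322.1, -130.0, 9.3], 0.66), ([444.5, -444.9, 9.1], 0.59), ([487.1, 75.5, 8.8], 0.58), ([683.0, 237.9, 7.9], 0.58)]
rest [([527.0, -257.1, 4.9], 0.96)]
cabinet [([698.4, 116.2, 1.2], 0.75), ([681.9, 236.3, 6.8], 0.35)]
tin [([679.8, 238.8, 9.1], 0.67), ([527.1, -257.2, 82.1], 0.65)]
bottle [([343.8, 442.3, 0.5], 0.8)]
can [([740.7, -311.2, -4.2], 0.74)]
bail [([609.7, -337.7, 194.5], 0.9), ([359.5, -15.7, 15.5], 0.68), ([458.5, -556.6, 13.6], 0.59), ([396.2, -217.6, 11.6], 0.52)]
hook_line [([679.5, 138.6, 238.0], 0.85)]
lip [([630.6, 100.6, 283.1], 0.56)]
```

View pics/side0.png

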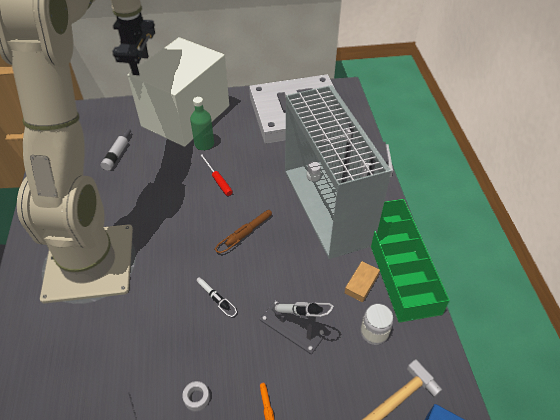

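View pics/top0.png

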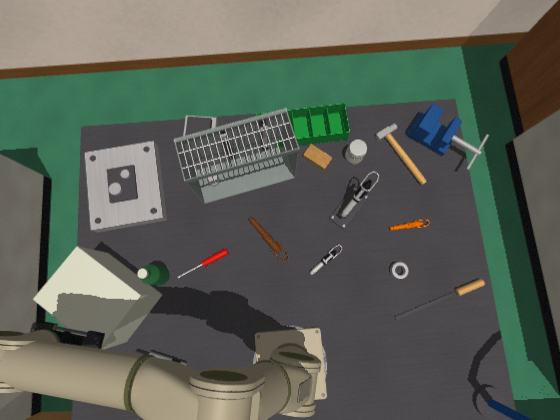

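The candidates for the grinder, as side-view pixels, are:
- grey tool on the rest at (303,310)
- small grey one on the bench at (216,297)
- brown one at (245,232)
- orange one at (267,400)
- grey cylinder at (115,150)

I choose the larger grey one lying on the rest. The cabinet is at side (335,160), with yaw of about 13°. I'll check this with one close crop.

```bash
cat > h.py <<'E'
import numpy as np, json, os
from scipy.spatial.transform import Rotation as Ro, Slerp
from cell import robot, viewer
def rot(heading, down, ):
    """tool z points along heading(deg), tilted `down` deg below level; tool y level, left of heading"""
    h=np.radians(heading); d=np.radians(down)
    z=np.array([np.cos(h)*np.cos(d),np.sin(h)*np.cos(d),-np.sin(d)]); y=np.array([-np.sin(h),np.cos(h),0])
    return Ro.from_matrix(np.array([np.cross(y,z),y,z]).T)
def cur():
    s=robot.get_state(); log(s); return np.array(s["eef_pos"]),Ro.from_euler("xyz",s["orientation"],degrees=True),s
def log(s):
    with open("log.jsonl","a") as f: f.write(json.dumps([list(map(float,s[k])) for k in("joint_positions","eef_pos","orientation")])+"\n")
def rows(p0,R0,wps,vmax=40,wmax=7):
    out=[];p,R=p0,R0
    for P,Q in wps:
        P=np.array(P,float);n=int(np.ceil(max(np.linalg.norm(P-p)/vmax,np.degrees((R.inv()*Q).magnitude())/wmax,1)))
        sl=Slerp([0,1],Ro.concatenate([R,Q]));ps=p
        for i in range(1,n+1):
            t=ps+(P-ps)*i/n;T=sl(i/n)
            d=np.round(R.inv().apply(t-p)/250,3);a=np.round((R.inv()*T).as_rotvec()/np.pi,3)
            out.append([*map(float,d),*map(float,a)]);p=p+R.apply(d*250);R=R*Ro.from_rotvec(a*np.pi)
    for i in range(0,len(out),20): print(json.dumps([out[i:i+20]]).replace(" ","").replace("0.0,","0,").replace("0.0]","0]"))
def st(s): 
    print({k:np.round(s[k],2).tolist() for k in("time_s","joint_positions","eef_pos","orientation","wrist_force","moment","opening","grip_force")})
E
python3 - <<'E'
from h import *
import cv2
a=cv2.imread("pics/top0.png")[160:235,320:400]; b=cv2.imread("pics/side0.png")[75:225,270:400]
a=cv2.resize(a,None,fx=5,fy=5,interpolation=2);b=cv2.resize(b,None,fx=3,fy=3,interpolation=2)
c=np.zeros((450,790,3),np.uint8);c[:375,:400]=a;c[:450,400:790]=b
cv2.imwrite("pics/crop1.png",c)
p,R,s=cur()
down=Ro.from_euler("xyz",[180,0,165],degrees=True)
rows(p,R,[((200,560,360),R),((470,200,380),R),((500,-200,330),rot(-45,75))])
E
```

```text
[[[-0.047,-0.032,-0.137,0,-0,0],[-0.047,-0.032,-0.138,0,0,0],[-0.047,-0.033,-0.137,0,0,0],[-0.047,-0.032,-0.138,0,0,0],[-0.118,-0.092,-0.007,0,0,0],[-0.118,-0.093,-0.006,0,0,0],[-0.119,-0.092,-0.007,0,0,0],[-0.118,-0.092,-0.007,0,0,0],[-0.118,-0.093,-0.006,0,0,0],[-0.118,-0.092,-0.007,0,0,0],[-0.118,-0.093,-0.007,0,0,0],[-0.119,-0.092,-0.006,0,0,0],[-0.118,-0.092,-0.007,0,0,0],[-0.118,-0.093,-0.006,0,0,0],[-0.118,-0.092,-0.007,0,0,0],[-0.118,-0.092,-0.007,0,0,0],[-0.048,-0.138,0.018,0.002,-0.007,0.015],[-0.055,-0.135,0.02,0.002,-0.008,0.015],[-0.06,-0.132,0.023,0.002,-0.007,0.015],[-0.066,-0.129,0.025,0.002,-0.008,0.015]]]
[[[-0.071,-0.126,0.027,0.002,-0.007,0.015],[-0.077,-0.122,0.029,0.002,-0.007,0.015],[-0.081,-0.118,0.032,0.002,-0.008,0.015],[-0.086,-0.114,0.035,0.002,-0.007,0.015],[-0.091,-0.109,0.038,0.002,-0.008,0.015],[-0.095,-0.105,0.041,0.002,-0.007,0.015],[-0.098,-0.101,0.043,0.002,-0.007,0.015]]]
```

View pics/crop1.png

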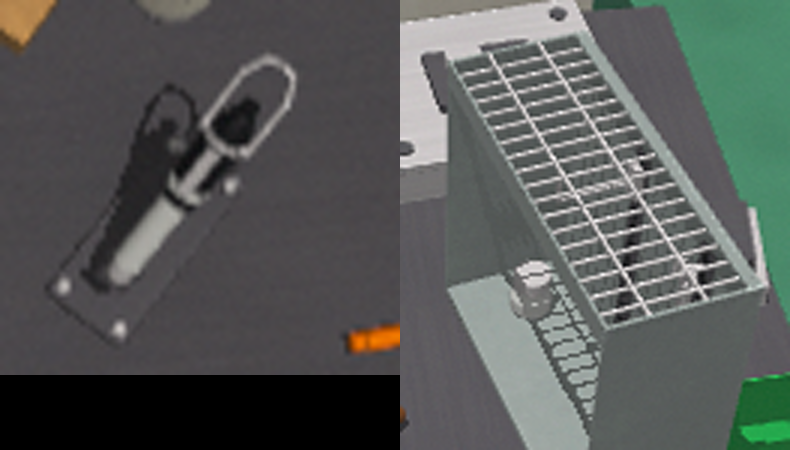

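The left half shows the grey grinder on its four-bolt rest, with the bail hoop at crop (255,105) and the sleeve near (150,240), so the choice is confirmed. The right half shows the cabinet with its tin at (530,290) and the hook under the rods near (600,185). I start moving now.

Request:
carry_out:
  plan:
    - [[-0.047,-0.032,-0.137,0,0,0],[-0.047,-0.032,-0.138,0,0,0],[-0.047,-0.033,-0.137,0,0,0],[-0.047,-0.032,-0.138,0,0,0],[-0.118,-0.092,-0.007,0,0,0],[-0.118,-0.093,-0.006,0,0,0],[-0.119,-0.092,-0.007,0,0,0],[-0.118,-0.092,-0.007,0,0,0],[-0.118,-0.093,-0.006,0,0,0]]
  fingers: 1

```text
time_s: 1.9
eef_pos: [313.2, 408.6, 368.6]
orientation: [180.0, 0.0, 164.9]
wrist_force: [1.5, -0.2, -0.5]
opening: 87.0
grip_force: 0.0
```

```bash
python3 -c "
from h import *
p,R,s=cur();st(s)"
```

```text
{'time_s': 1.9, 'joint_positions': [-62.01, 2.72, 4.61, 85.65, -0.23, 91.61, 17.47], 'eef_pos': [313.19, 408.61, 368.57], 'orientation': [179.97, 0.0, 164.88], 'wrist_force': [1.48, -0.25, -0.49], 'moment': [0.01, -0.01, 0.02], 'opening': 87.04, 'grip_force': 0.0}
```

Request:
carry_out:
  plan:
    - [[-0.118,-0.092,-0.007,0,0,0],[-0.118,-0.093,-0.007,0,0,0],[-0.119,-0.092,-0.006,0,0,0],[-0.118,-0.092,-0.007,0,0,0],[-0.118,-0.093,-0.006,0,0,0],[-0.118,-0.092,-0.007,0,0,0],[-0.118,-0.092,-0.007,0,0,0],[-0.048,-0.138,0.018,0.002,-0.007,0.015],[-0.055,-0.135,0.02,0.002,-0.008,0.015],[-0.06,-0.132,0.023,0.002,-0.007,0.015],[-0.066,-0.129,0.025,0.002,-0.008,0.015]]

```text
time_s: 3.0
eef_pos: [480.8, 53.0, 361.7]
orientation: [-179.1, 5.6, 154.0]
wrist_force: [0.2, 1.2, 0.4]
opening: 86.7
grip_force: 0.0
```

```bash
python3 -c "
from h import *
p,R,s=cur();st(s)"
```

```text
{'time_s': 3.0, 'joint_positions': [-41.02, -6.26, 23.97, 94.71, 7.01, 87.59, 46.77], 'eef_pos': [480.8, 53.03, 361.66], 'orientation': [-179.09, 5.56, 154.0], 'wrist_force': [0.19, 1.18, 0.41], 'moment': [0.06, 0.07, -0.0], 'opening': 86.71, 'grip_force': 0.0}
```

Request:
carry_out:
  plan:
    - [[-0.071,-0.126,0.027,0.002,-0.007,0.015],[-0.077,-0.122,0.029,0.002,-0.007,0.015],[-0.081,-0.118,0.032,0.002,-0.008,0.015],[-0.086,-0.114,0.035,0.002,-0.007,0.015],[-0.091,-0.109,0.038,0.002,-0.008,0.015],[-0.095,-0.105,0.041,0.002,-0.007,0.015],[-0.098,-0.101,0.043,0.002,-0.007,0.015]]

```text
time_s: 3.7
eef_pos: [499.6, -202.7, 329.8]
orientation: [-180.0, 15.0, 134.8]
wrist_force: [1.0, -0.3, -0.2]
opening: 87.1
grip_force: 0.0
```

```bash
python3 -c "
from h import *
p,R,s=cur();st(s)"
```

```text
{'time_s': 3.7, 'joint_positions': [-29.21, -8.37, 37.28, 100.25, 14.55, 74.67, 50.72], 'eef_pos': [499.57, -202.71, 329.78], 'orientation': [-179.98, 15.02, 134.82], 'wrist_force': [0.99, -0.34, -0.16], 'moment': [0.19, 0.24, 0.01], 'opening': 87.09, 'grip_force': 0.0}
```

```bash
cat > kin.py <<'E'
import numpy as np, itertools, json
from scipy.spatial.transform import Rotation as Ro
from scipy.optimize import least_squares
def fk(q,x,s):
    h,L1,L2,L3,a,b,c,o1,o7=x
    q=np.asarray(q);Z=lambda t:Ro.from_euler("z",t,degrees=True);Y=lambda t:Ro.from_euler("y",t,degrees=True)
    R=Z(s[0]*q[0]+o1);p=np.array([0,0,h])
    R=R*Y(q[1])*Z(s[1]*q[2]);p=p+R.apply([a,0,L1])
    R=R*Y(q[3]);p=p+R.apply([-b,0,L2])
    R=R*Z(s[2]*q[4])*Y(q[5]);p=p+R.apply([c,0,0])
    R=R*Z(s[3]*q[6]+o7);return p+R.apply([0,0,L3]),R
def fit():
    D=[json.loads(l) for l in open("log.jsonl")];best=None
    for s in itertools.product([1,-1],repeat=4):
        def f(x):
            r=[]
            for q,p,o in D:
                P,R=fk(q,x,s);r+=list((P-p)/1)+list((R.inv()*Ro.from_euler("xyz",o,degrees=True)).as_rotvec()*300)
            return np.array(r+list(.003*(np.array(x[4:7]))))
        for o1,o7 in itertools.product([0,180],[0,90,180,270]):
            r=least_squares(f,[300,350,350,200,0,0,0,o1,o7],max_nfev=40)
            if best is None or r.cost<best[0]: best=(r.cost,r.x.tolist(),s,np.abs(r.fun).max())
    return best
if __name__=="__main__":
    b=fit();print(b);json.dump(b[1:3],open("kin.json","w"))
E
python3 kin.py
```

```text
(np.float64(55.56970258754474), [277.7387731121889, 386.74672249016237, 505.49829274073284, 365.39306595908545, -7.100750287346779, 54.765846493888134, -0.23530352343705913, -4.589481958480262, 85.45524325693567], (-1, -1, -1, -1), np.float64(6.222901477098552))
```

```bash
sed -i 's/h,L1,L2,L3,a,b,c,o1,o7=x/h,L1,L2,L3,a,b,c,o1,o7,y1,y2,y3=x/; s/R=R\*Y(q\[1\])\*Z(s\[1\]\*q\[2\]);p=p+R.apply(\[a,0,L1\])/p=p+R.apply([0,y1,0]);R=R*Y(q[1]);p=p+R.apply([0,y2,0]);R=R*Z(s[1]*q[2]);p=p+R.apply([a,0,L1])/; s/\[-b,0,L2\]/[-b,y3,L2]/; s/,o1,o7\],max_nfev=40/,o1,o7,0,0,0],max_nfev=60/; s/x\[4:7\])/[*x[4:7],*x[9:]])/' kin.py; sed -i 's/p=p+R.apply(\[0,y2,0\]);//; s/\[a,0,L1\]/[a,y2,L1]/' kin.py; python3 kin.py; wc -l log.jsonl; cut -c1-200 log.jsonl
```

```text
(np.float64(0.0034259122716692523), [258.1980405118415, 448.6939978335144, 489.68755225953726, 351.8770981905241, 0.24551212059211558, -0.07715565224333049, -0.0727732574993661, -0.000182219641802985, 89.99981955797004, -21.85735077565099, -11.895379816451706, -11.895368527471858], (-1, -1, -1, -1), np.float64(0.06557205232695297))
4 log.jsonl
[[-76.18019282898963, 19.032925172963594, -3.706982215608575, 83.65875335875131, 1.2392838887620923, 77.34509939796635, -5.07197553654438], [162.96509314010856, 603.384331250437, 222.57363024129808], 
[[-62.00694030065923, 2.7176328694736096, 4.605224522901301, 85.64570351467933, -0.22792214216912443, 91.6120922928089, 17.470893701592228], [313.19014068352294, 408.61267136982696, 368.5741336356914]
[[-41.020566933450446, -6.263976309128194, 23.967260529680853, 94.70521722706293, 7.0111797927251756, 87.58792661314517, 46.76624408116968], [480.8037081559706, 53.0334502960614, 361.6625409926304], [
[[-29.20773217841356, -8.373875691096293, 37.277958410271346, 100.24785195259565, 14.549719485649597, 74.67188651164719, 50.715207181953495], [499.5684798339184, -202.71045069081057, 329.7794827044521
```

```bash
cat > geo.py <<'E'
from h import *
from kin import fk
X,S=json.load(open("kin.json"))
LO=np.array([-148.97,-28.65,-84.17,9.2,-72.65,3.7,-149.18]);HI=np.array([148.97,121.19,76.75,138.47,252.65,117.97,149.18])
from scipy.optimize import least_squares
def cabfit():
    W=np.array([[701,117.5],[630.6,100.8],[677.8,137.1]]);C=np.array([[0,0],[-70,0],[-18,30]])
    f=lambda v:((C@np.array([[np.cos(v[2]),np.sin(v[2])],[-np.sin(v[2]),np.cos(v[2])]])+v[:2])-W).ravel()
    r=least_squares(f,[700,117,.2]);return r.x,r.fun
def cw(v,c):  # cabinet->world
    R=Ro.from_euler("z",v[2]);return R.apply(c)+[v[0],v[1],0]
def err(q,P,R):
    p,r=fk(q,X,S);return np.r_[P-p,(R*r.inv()).as_rotvec()*300]
def ikstep(q,P,R):
    for _ in range(6):
        e=err(q,P,R)
        if np.abs(e).max()<.3: break
        J=np.array([(err(q+.01*np.eye(7)[i],P,R)-e)/-.01 for i in range(7)]).T
        free=np.ones(7,bool)
        for _ in range(4):
            d=np.zeros(7);Jf=J[:,free];d[free]=Jf.T@np.linalg.solve(Jf@Jf.T+20*np.eye(6),e)
            bad=free&((q+d<LO+.3)|(q+d>HI-.3))
            if not bad.any(): break
            free&=~bad
        q=np.clip(q+np.clip(d,-12,12),LO+.2,HI-.2)
    return q,np.abs(err(q,P,R)).max()
def sim(q,p,R,wps,v=20,w=4):
    worst=0;res=[]
    for P,Q in wps:
        P=np.array(P,float);n=int(np.ceil(max(np.linalg.norm(P-p)/v,np.degrees((R.inv()*Q).magnitude())/w,1)));sl=Slerp([0,1],Ro.concatenate([R,Q]));m=0
        for i in range(1,n+1):
            q,e=ikstep(q,p+(P-p)*i/n,sl(i/n));m=max(m,e)
        p,R=P,Q;res.append((np.round(q).astype(int).tolist(),round(m,1)))
    return q,res
E
cat > t.py <<'E'
from geo import *
import cv2
v,res=cabfit();print(v,np.degrees(v[2]),np.round(res,1))
yaw=np.degrees(v[2]);g0=np.array([527,-255,80.])
c=viewer.read_camera("top");im=c["pixels"].copy()
def pr(P):
    K=np.array([[c["fx"],0,c["cx"]],[0,c["fy"],c["cy"]],[0,0,1]]);return cv2.projectPoints(np.array(P,float),c["rvec"],c["tvec"],K,np.array([c["k1"],0,0,0]))[0].reshape(-1,2)
im=cv2.resize(im[80:250,150:400],None,fx=3.2,fy=3.2,interpolation=cv2.INTER_CUBIC)
def poly(P,col):
    q=((pr(P)-[150,80]+.5)*3.2*8).astype(np.int32);cv2.polylines(im,[q.reshape(-1,1,2)],False,col,1,cv2.LINE_AA,3)
for z in(0,310): poly([cw(v,[x,y,z]) for x,y in[(-70,-180),(70,-180),(70,180),(-70,180),(-70,-180)]],(0,0,255))
poly([cw(v,[-18,30,235]),cw(v,[66,30,235])],(0,255,255))
h=np.array([1,-1,0])/2**.5;gz=(h+[0,0,1])/2**.5;gy=np.array([1,1,0])/2**.5
poly([g0-48*gz,g0+158.5*gz],(0,255,0));poly([g0+140*gz+20*gy,g0+140*gz-20*gy],(0,255,0))
rb=g0*[1,1,0]+[0,0,8];poly([rb+h*a*80+gy*b*35 for a,b in[(-1,-1),(1,-1),(1,1),(-1,1),(-1,-1)]],(255,0,255))
cv2.imwrite("pics/ov.png",im)
p,R,s=cur();q0=s["joint_positions"]
for t in(0,10,20,30):
    g=g0+10*gz
    R1=rot(-45,45+t);a=R1.as_matrix()[:,2];tc=g+19*a
    L=lambda l,cr:(lambda z,Rr:(cr-148.5*z+19*Rr.as_matrix()[:,2],Rr))(np.r_[np.sin(np.radians(l))*np.array([np.cos(v[2]),np.sin(v[2])]),np.cos(np.radians(l))],rot(yaw,l+t))
    cr=lambda x,z:cw(v,[x,30,z])
    print("t",t)
    for r in sim(q0,p,R,[(tc-100*a,R1),(tc,R1),(tc+[-60,60,180],R1),L(45,cr(-200,270)),L(38,cr(-90,268)),L(38,cr(-40,295)),L(38,cr(-8,295)),L(38,cr(-8,260)),L(0,cr(-8,255)),L(0,cr(-8,238))])[1]: print(r)
E
python3 t.py
```

```text
[7.00559916e+02 1.14688832e+02 2.06348342e-01] 11.82288908964982 [-0.4 -2.8  1.4 -0.5 -1.   3.3]
t 0
([-21, -11, 22, 136, 59, 37, 4], np.float64(13.5))
([-17, 8, 26, 132, 75, 22, -14], np.float64(11.0))
([-24, -23, 18, 133, 56, 52, 9], np.float64(8.0))
([-32, -28, 5, 138, 20, 40, 61], np.float64(57.8))
([-22, -10, 4, 138, 26, 8, 61], np.float64(56.2))
([-19, -9, 2, 136, 28, 4, 59], np.float64(26.2))
([-18, -4, 2, 132, 29, 4, 58], np.float64(17.8))
([-18, -1, 2, 131, 31, 4, 56], np.float64(31.0))
([-17, 8, 0, 119, 63, 4, 24], np.float64(197.3))
([-17, 10, 0, 118, 70, 4, 18], np.float64(202.0))
t 10
([-25, -9, 31, 129, 41, 39, 25], np.float64(7.3))
([-21, 8, 34, 128, 43, 21, 19], np.float64(3.9))
([-26, -21, 24, 125, 41, 55, 25], np.float64(1.0))
([-39, -28, 13, 137, 20, 44, 64], np.float64(33.8))
([-35, -12, 15, 138, 27, 15, 60], np.float64(32.8))
([-35, -8, 15, 132, 27, 15, 59], np.float64(3.4))
([-35, -3, 16, 128, 27, 14, 59], np.float64(2.3))
([-35, 1, 16, 129, 26, 9, 59], np.float64(1.3))
([-33, 10, 16, 119, 45, 4, 40], np.float64(157.5))
([-33, 11, 16, 119, 49, 4, 36], np.float64
[... 315 characters left out ...]
)
([-48, -1, 29, 122, 13, 28, 72], np.float64(5.6))
([-47, 2, 29, 123, 9, 23, 75], np.float64(4.8))
([-45, 12, 28, 118, 14, 6, 68], np.float64(120.9))
([-44, 14, 28, 118, 15, 6, 66], np.float64(126.2))
t 30
([-26, 4, 44, 112, 6, 52, 60], np.float64(2.5))
([-19, 17, 41, 114, -6, 40, 68], np.float64(4.1))
([-27, -9, 36, 111, 15, 66, 50], np.float64(4.4))
([-46, -21, 21, 132, 14, 53, 70], np.float64(1.3))
([-48, -5, 28, 125, 10, 38, 76], np.float64(2.1))
([-47, 0, 30, 117, 5, 41, 80], np.float64(3.6))
([-47, 5, 30, 113, 1, 41, 84], np.float64(3.5))
([-45, 8, 30, 114, -2, 37, 87], np.float64(2.8))
([-44, 14, 28, 119, -4, 5, 86], np.float64(77.1))
([-43, 16, 27, 118, -5, 5, 86], np.float64(82.5))
```

View pics/ov.png

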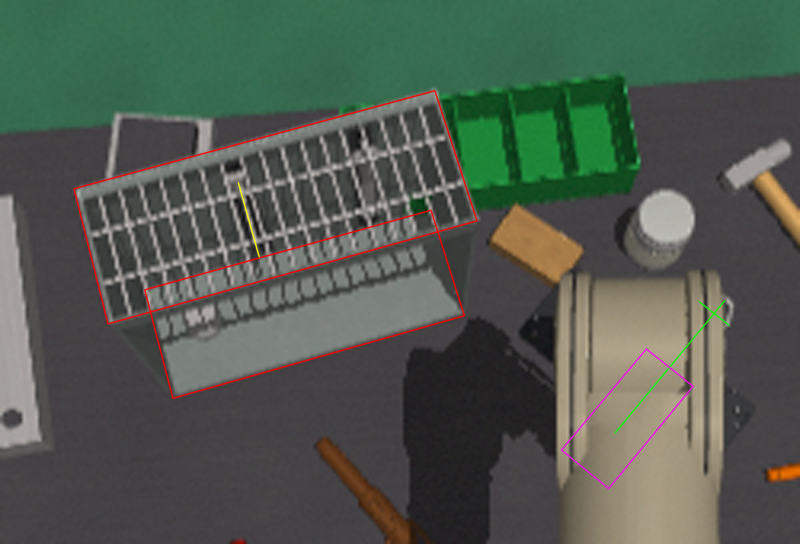

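```bash
cat > t2.py <<'E'
from geo import *
v,_=cabfit();yaw=np.degrees(v[2]);g0=np.array([527,-255,80.])
h=np.array([1,-1,0])/2**.5;gz=(h+[0,0,1])/2**.5
FL=Ro.from_euler("z",180,degrees=True)
def path(t,fl,gp=10):
    F=FL if fl else Ro.identity()
    R1=rot(-45,45+t);a=R1.as_matrix()[:,2];tc=g0+gp*gz+19*a
    def L(l,x,z):
        zz=np.r_[np.sin(np.radians(l))*np.array([np.cos(v[2]),np.sin(v[2])]),np.cos(np.radians(l))];Rr=rot(yaw,l+t)
        return cw(v,[x,30,z])-(158.5-gp)*zz+19*Rr.as_matrix()[:,2],Rr*F
    return [(tc-100*a,R1*F),(tc,R1*F),(tc+[-60,60,180],R1*F),L(45,-200,270),L(38,-90,268),L(38,-40,295),L(38,-8,295),L(38,-8,260),L(20,-8,260),L(0,-8,255),L(0,-8,238)]
if __name__=="__main__":
    rng=np.random.default_rng(0)
    for t in(0,10,20,30):
      for fl in(0,1):
        w=path(t,fl)[::-1];best=[]
        for k in range(25):
            q=rng.uniform(LO,HI);q[4]=rng.uniform(30,240)
            for _ in range(15): q,e=ikstep(q,*w[0])
            if e>1: continue
            q2,r=sim(q,*w[0],w[1:],v=35,w=6);m=max(x[1] for x in r);best.append((m,np.round(q).astype(int).tolist(),[x[0] for x in r]))
        best.sort(key=lambda b:b[0]);print("t",t,fl,len(best))
        for b in best[:2]: print(round(b[0],1),b[1]);[print("   ",x) for x in (b[2] if b is best[0] else [])]
E
time python3 t2.py
```

```text
t 0 0 17
134.1 [58, 101, -72, 127, 204, 60, -8]
    [58, 100, -74, 127, 202, 60, -8]
    [61, 86, -84, 136, 166, 62, 1]
    [57, 46, -84, 135, 135, 46, -17]
    [57, 31, -84, 133, 127, 36, -22]
    [59, 18, -84, 135, 123, 28, -28]
    [61, 5, -84, 138, 121, 16, -35]
    [61, -5, -81, 138, 108, 5, -28]
    [40, -21, -36, 130, 32, 35, 26]
    [46, 7, -35, 127, 65, 25, 4]
    [41, -7, -40, 136, 64, 29, -7]
134.7 [65, 121, -78, 127, 203, 50, 13]
t 0 1 18
136.1 [37, 66, -53, 127, 194, 76, 135]
    [38, 64, -55, 128, 193, 75, 135]
    [46, 46, -67, 136, 166, 56, 138]
    [56, 21, -78, 135, 136, 26, 144]
    [61, 13, -81, 133, 131, 19, 143]
    [64, 6, -84, 135, 128, 14, 141]
    [63, -1, -84, 138, 128, 12, 135]
    [61, -5, -80, 138, 119, 5, 142]
    [80, -25, -66, 138, 85, 4, 149]
    [98, 0, -84, 137, 98, 17, 149]
    [88, -6, -84, 138, 87, 25, 149]
142.8 [23, 55, -40, 128, 188, 80, 121]
t 10 0 18
120.2 [49, 73, -69, 129, 181, 63, -25]
    [50, 71, -70, 129, 180, 62, -25]
    [56, 54, -82, 133, 144, 50, -17]
    [58, 29, -83, 131, 108, 31, -6]
    [59, 19, -83, 129, 98, 24, -2]
    [61, 
[... 1793 characters left out ...]
4]
    [58, 18, -84, 117, 33, 46, 59]
    [65, 0, -84, 119, 5, 55, 79]
    [81, -11, -59, 109, -5, 61, 69]
    [66, 22, -54, 110, 32, 47, 42]
    [69, 13, -58, 106, 24, 57, 46]
39.1 [52, 64, -82, 125, 140, 51, -4]
t 30 1 16
165.4 [38, 38, -62, 126, 146, 38, 145]
    [39, 36, -63, 126, 145, 36, 145]
    [36, 16, -53, 128, 126, 11, 149]
    [23, 8, -39, 132, 121, 4, 149]
    [22, 5, -39, 133, 119, 4, 149]
    [21, 1, -39, 136, 117, 4, 149]
    [22, 2, -40, 138, 116, 4, 149]
    [32, 7, -49, 138, 118, 4, 149]
    [77, -11, -62, 138, 89, 4, 149]
    [69, 16, -52, 134, 101, 16, 149]
    [63, 1, -46, 137, 95, 8, 149]
165.5 [37, 37, -60, 126, 147, 37, 143]
real	0m31.288s
user	0m31.778s
sys	0m0.056s
```

```bash
cat > t3.py <<'E'
from geo import *
v,_=cabfit();yaw=np.degrees(v[2]);g0=np.array([527,-255,80.])
def tool(head,l):  # grinder frame: z leaning l deg toward heading; x = perpendicular (head, down)
    return rot(head,l)*Ro.from_euler("z",0)
def pose(head,l,g,t,phi,gp=10,dep=10):
    """grinder origin g; approach = x turned phi about grinder z, then tilted t toward -z"""
    B=rot(head,l).as_matrix();gx=B[:,2];gy=B[:,1];gz=-B[:,0]
    G=Ro.from_rotvec(np.radians(phi)*gz);H=G*rot(head,l)
    H=Ro.from_rotvec(np.radians(t)*H.as_matrix()[:,1])*H
    return g+gp*gz+dep*H.as_matrix()[:,2],H
def path(t,phi,**k):
    h=np.array([1,-1,0])/2**.5
    w=[];P,R=pose(-45,45,g0,t,phi,**k);a=R.as_matrix()[:,2]
    w=[(P-80*a,R),(P,R),(P+[0,0,180],R),pose(-15,45,np.array([440,-60,230.]),t,phi,**k)]
    for l,x,z in[(45,-200,270),(38,-90,268),(38,-40,295),(38,-8,295),(38,-8,260),(20,-8,260),(0,-8,255),(0,-8,238)]:
        gz=np.r_[np.sin(np.radians(l))*np.array([np.cos(v[2]),np.sin(v[2])]),np.cos(np.radians(l))]
        w.append(pose(yaw,l,cw(v,[x,30,z])-158.5*gz,t,phi,**k))
    return w
if __name__=="__main__":
    D=[json.loads(x) for x in open("log.jsonl")]
    pp=lambda d:(np.array(d[1]),Ro.from_euler("xyz",d[2],degrees=True))
    print("val",sim(np.array(D[0][0]),*pp(D[0]),[((200,560,360),pp(D[0])[1])]+[pp(d) for d in D[1:4]])[1],np.round(D[3][0]))
    q0=np.array(D[-1][0])
    for t in(30,35,40):
        for phi in(-45,-30,-15,0,15,30,45):
            r=sim(q0,*pp(D[-1]),path(t,phi),v=35,w=6)[1];print(t,phi,[x[1] for x in r],r[1][0],r[-1][0])
E
python3 t3.py | sed 's/np.float64//g'
```

```text
val [([-73, 13, -2, 75, 0, 92, 0], (0.9)), ([-62, 3, 5, 86, 0, 92, 17], (0.8)), ([-44, -7, 26, 95, 8, 88, 46], (0.8)), ([-32, -9, 39, 100, 15, 75, 50], (0.5))] [-29.  -8.  37. 100.  15.  75.  51.]
30 -45 [(3.0), (1.0), (0.9), (3.4), (2.0), (0.8), (2.7), (3.0), (0.4), (6.4), (11.2), (6.3)] [-23, 41, 38, 90, 11, 75, 24] [-68, 36, 35, 111, 66, 42, -38]
30 -30 [(2.0), (0.4), (1.0), (3.8), (1.8), (0.6), (3.6), (4.0), (0.4), (14.0), (28.9), (20.8)] [-23, 30, 38, 99, 11, 62, 32] [-65, 28, 34, 119, 83, 32, -40]
30 -15 [(0.8), (1.4), (0.9), (3.5), (1.4), (0.8), (4.5), (5.1), (1.0), (20.2), (71.2), (70.7)] [-22, 21, 39, 108, 7, 50, 46] [-66, 23, 49, 120, 56, 4, 7]
30 0 [(3.9), (5.5), (1.5), (3.2), (0.9), (2.6), (4.6), (5.3), (4.2), (3.9), (75.3), (80.7)] [-20, 15, 42, 114, -4, 41, 66] [-42, 14, 26, 119, 0, 4, 83]
30 15 [(13.8), (15.3), (5.2), (4.7), (1.7), (7.0), (5.8), (6.6), (7.7), (17.4), (59.6), (65.6)] [-22, 12, 50, 118, -23, 38, 95] [-29, 13, 14, 120, -55, 5, 149]
30 30 [(23.0), (36.3), (29.5), (9.8), (2.8), (12.7), (11.7), (11.2), (14.8), (40.3), (74.3), (76.7)] [-45, -5, 75, 126, -21, 
[... 1718 characters left out ...]
)] [-16, 27, 39, 100, -5, 60, 57] [-59, 21, 42, 119, 32, 4, 33]
40 0 [(6.7), (3.4), (0.9), (3.4), (1.4), (2.1), (3.5), (3.9), (1.8), (4.7), (34.7), (40.1)] [-14, 22, 41, 105, -15, 54, 78] [-39, 15, 23, 119, -6, 5, 89]
40 15 [(15.8), (8.9), (1.4), (3.8), (1.1), (3.5), (3.0), (3.4), (2.5), (6.8), (29.6), (30.4)] [-11, 22, 45, 107, -31, 54, 104] [-24, 15, 10, 119, -52, 8, 149]
40 30 [(33.4), (21.3), (1.4), (4.4), (1.3), (3.9), (2.8), (3.1), (1.9), (18.9), (49.6), (50.9)] [-8, 26, 50, 107, -49, 62, 131] [-8, 17, -4, 112, -39, 18, 148]
40 45 [(57.4), (57.8), (5.0), (3.6), (12.0), (26.4), (21.6), (12.5), (15.2), (34.0), (39.4), (15.9)] [-7, 31, 56, 108, -60, 71, 149] [50, 44, -64, 105, 0, 24, 149]
```

```bash
cat > t4.py <<'E'
from t3 import *
D=[json.loads(x) for x in open("log.jsonl")]
pp=lambda d:(np.array(d[1]),Ro.from_euler("xyz",d[2],degrees=True))
q0=np.array(D[-1][0])
for t,phi in((30,-35),(30,-30),(30,-25),(30,-20),(35,-25),(35,-20)):
    r=sim(q0,*pp(D[-1]),path(t,phi),v=12,w=1.5)[1];print("direct",t,phi,[float(x[1]) for x in r],r[1][0],r[-1][0])
def up(head,l,g,t,phi): return pose(head,l,np.array(g,float),t,phi)
for t,phi in((30,0),(30,-10),(20,0)):
    # excursion: upright with phi=-45 in front of cabinet, swing to phi, go back to rest, then the job
    ex=[up(0,40,[480,-40,230],t,-45),up(yaw,0,[520,60,200],t,-45),up(yaw,0,[520,60,200],t,phi),up(yaw,38,[480,40,230],t,phi),up(-45,45,[470,-190,260],t,phi)]
    q,r=sim(q0,*pp(D[-1]),ex,v=12,w=1.5);r2=sim(q,*ex[-1],path(t,phi),v=12,w=1.5)[1]
    print("exc",t,phi,[float(x[1]) for x in r+r2]);[print("  ",x[0]) for x in r+r2]
E
python3 t4.py
```

```text
direct 30 -35 [0.7, 0.3, 0.4, 1.4, 0.6, 0.3, 1.4, 1.2, 0.6, 4.4, 7.0, 5.3] [-23, 34, 38, 97, 11, 66, 29] [-66, 31, 33, 118, 84, 36, -47]
direct 30 -30 [0.6, 0.3, 0.4, 1.4, 0.5, 0.3, 1.5, 1.4, 0.7, 5.6, 9.8, 7.5] [-23, 30, 38, 100, 11, 62, 32] [-64, 28, 32, 121, 93, 33, -50]
direct 30 -25 [0.6, 0.3, 0.4, 1.4, 0.5, 0.3, 1.7, 1.5, 0.8, 8.0, 14.1, 10.5] [-23, 27, 38, 102, 10, 58, 36] [-62, 26, 31, 123, 101, 31, -53]
direct 30 -20 [0.4, 0.3, 0.4, 1.4, 0.5, 0.3, 1.9, 1.7, 0.7, 10.4, 21.6, 15.6] [-22, 24, 38, 105, 9, 54, 41] [-60, 24, 30, 124, 109, 28, -55]
direct 35 -25 [0.9, 0.3, 0.5, 1.4, 0.6, 0.4, 1.6, 1.5, 0.6, 5.9, 18.2, 16.2] [-20, 29, 39, 99, 4, 62, 42] [-67, 26, 39, 120, 84, 23, -35]
direct 35 -20 [0.8, 0.3, 0.5, 1.4, 0.5, 0.4, 1.7, 1.6, 0.5, 7.0, 27.7, 26.1] [-20, 27, 39, 101, 2, 58, 47] [-68, 25, 44, 121, 84, 17, -30]
exc 30 0 [1.4, 2.3, 46.6, 47.4, 0.6, 1.5, 1.4, 0.4, 0.7, 0.3, 0.7, 1.3, 1.2, 0.9, 2.3, 74.8, 80.3]
   [-42, 2, 16, 113, 38, 79, 21]
   [-50, -3, 4, 134, 72, 64, -34]
   [-6, -15, -10, 138, 62, 6, 23]
   [-33, -17, 19, 122, 8, 53, 85]
   [-16, -9, 25, 110, 13, 66, 50
[... 1016 characters left out ...]
0, 15, -18]
   [-48, 17, 22, 123, 103, 19, -34]
exc 20 0 [1.6, 2.1, 61.4, 65.9, 1.8, 0.3, 0.3, 1.3, 0.4, 0.8, 0.6, 0.9, 0.7, 0.8, 30.4, 116.2, 121.3]
   [-42, -1, 10, 119, 48, 76, 12]
   [-51, 4, 0, 137, 81, 71, -47]
   [15, -16, -32, 138, 98, 5, -18]
   [-19, -22, 6, 130, 6, 40, 85]
   [2, -12, 4, 116, 19, 57, 44]
   [4, -1, 8, 120, 20, 42, 44]
   [6, 9, 9, 120, 21, 31, 43]
   [5, -3, 9, 108, 16, 54, 52]
   [-5, -22, 0, 127, 11, 52, 66]
   [-18, -26, -3, 138, 4, 43, 79]
   [-17, -9, -2, 131, 7, 26, 77]
   [-17, -4, -1, 124, 7, 29, 78]
   [-17, 0, -1, 119, 7, 29, 79]
   [-17, 3, -1, 121, 7, 25, 79]
   [-19, 6, 3, 126, 15, 4, 72]
   [-20, 10, 4, 119, 34, 4, 53]
   [-20, 12, 3, 119, 39, 4, 48]
```

```bash
cat > t5.py <<'E'
from t3 import *
import cv2
T,PHI,K=30,-25,dict(gp=5,dep=12)
def cr(l,x,z,y=30,bail=158.5):
    gz=np.r_[np.sin(np.radians(l))*np.array([np.cos(v[2]),np.sin(v[2])]),np.cos(np.radians(l))]
    return pose(yaw,l,cw(v,[x,y,z])-bail*gz,T,PHI,**K)
def box(P,R):
    """body box corners in cabinet frame, 19+51 behind the TCP, 140 long"""
    c=np.array([[a*37.5,b*95,-70-d] for a in np.linspace(-1,1,7) for b in np.linspace(-1,1,9) for d in np.linspace(0,140,15)])
    w=P+R.apply(c);return Ro.from_euler("z",-v[2]).apply(w-[v[0],v[1],0])
def chk(P,R):
    b=box(P,R);top=b[(b[:,2]>270)&(abs(b[:,1])<190)];ins=b[b[:,0]>-72]
    return ("lip",round(top[:,0].max()+70,0) if len(top) else None,"wall",round(178-np.abs(ins[:,1]).max()) if len(ins) else None,"zmin",round(b[:,2].min()))
if __name__=="__main__":
    for w in [(45,-200,270),(38,-90,268),(38,-40,295),(38,-8,295),(38,-8,260),(20,-8,255),(0,-8,255),(0,-8,238)]: print(w,chk(*cr(*w)))
    D=[json.loads(x) for x in open("log.jsonl")];q0=np.array(D[-1][0]);pq=(np.array(D[-1][1]),Ro.from_euler("xyz",D[-1][2],degrees=True))
    r=sim(q0,*pq,path(T,PHI,**K),v=12,w=1.5)[1];[print(x[0],float(x[1])) for x in r]
    ims=[]
    h=np.array([1,-1,0])/2**.5;gz=(h+[0,0,1])/2**.5;gy=np.array([1,1,0])/2**.5
    for n,(x0,y0) in(("top",(315,155)),("side",(245,280))):
        c=viewer.read_camera(n);im=cv2.resize(cv2.imread(f"pics/{n}0.png")[y0:y0+90,x0:x0+100],None,fx=4,fy=4,interpolation=2)
        A=np.array([[c["fx"],0,c["cx"]],[0,c["fy"],c["cy"]],[0,0,1]])
        def poly(P,col):
            q=cv2.projectPoints(np.array(P,float),c["rvec"],c["tvec"],A,np.array([c["k1"],0,0,0]))[0].reshape(-1,2)
            cv2.polylines(im,[((q-[x0,y0]+.5)*32).astype(np.int32).reshape(-1,1,2)],False,col,1,cv2.LINE_AA,3)
        poly([g0-48*gz,g0+158.5*gz],(0,255,0));poly([g0+158.5*gz+20*gy,g0+158.5*gz-20*gy],(0,255,0));poly([g0+11*gy,g0-11*gy],(0,0,255))
        rb=g0*[1,1,0]+[0,0,8];poly([rb+h*a*80+gy*b*35 for a,b in[(-1,-1),(1,-1),(1,1),(-1,1),(-1,-1)]],(255,0,255));ims.append(im)
    cv2.imwrite("pics/ov2.png",np.hstack(ims))
E
python3 t5.py
```

```text
(45, -200, 270) ('lip', np.float64(-205.0), 'wall', None, 'zmin', 175)
(38, -90, 268) ('lip', np.float64(-99.0), 'wall', None, 'zmin', 158)
(38, -40, 295) ('lip', np.float64(-39.0), 'wall', None, 'zmin', 185)
(38, -8, 295) ('lip', np.float64(-7.0), 'wall', 30, 'zmin', 185)
(38, -8, 260) ('lip', np.float64(-20.0), 'wall', 30, 'zmin', 150)
(20, -8, 255) ('lip', np.float64(-47.0), 'wall', 23, 'zmin', 115)
(0, -8, 255) ('lip', None, 'wall', 13, 'zmin', 98)
(0, -8, 238) ('lip', None, 'wall', 13, 'zmin', 81)
[-27, 22, 39, 100, 12, 66, 34] 0.5
[-23, 27, 38, 103, 10, 57, 36] 0.3
[-26, 16, 41, 93, 15, 77, 39] 0.4
[-44, -8, 25, 117, 29, 76, 32] 1.4
[-54, -12, 13, 129, 30, 66, 32] 0.5
[-52, 2, 18, 121, 34, 53, 31] 0.3
[-50, 6, 19, 113, 31, 55, 37] 1.7
[-49, 10, 20, 109, 29, 54, 39] 1.6
[-48, 13, 20, 110, 29, 50, 38] 0.8
[-55, 14, 25, 118, 52, 33, 10] 8.3
[-63, 25, 32, 122, 96, 30, -47] 14.5
[-62, 27, 31, 123, 102, 31, -55] 10.7
```

View pics/ov2.png

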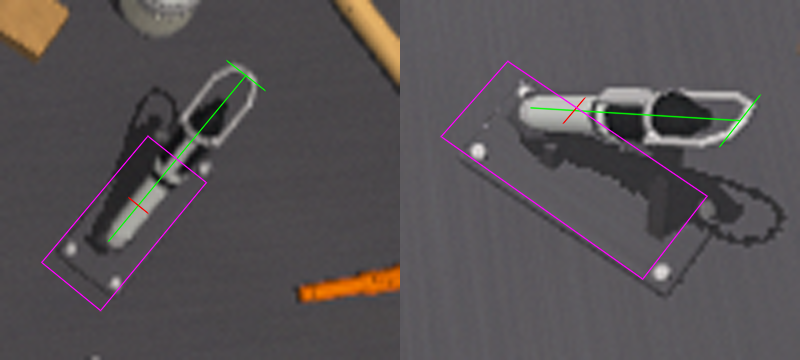

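The overlay matches the tool axis to within a few mm. Top view has the sleeve at (138,205) and the crown at (247,75). I go in to grasp.

```bash
cat > m1.py <<'E'
from t5 import *
p,R,s=cur();w=path(T,PHI,**K);a=w[1][1].as_matrix()[:,2]
print(w[1][0],a);rows(p,R,[w[0],(w[1][0]-25*a,w[1][1]),w[1]],vmax=25,wmax=4)
E
python3 m1.py
```

```text
[ 528.10371611 -262.3149107    72.63291833] [-0.11635699 -0.40124256 -0.9085513 ]
[[[0.001,0.004,0.095,0.015,-0,0.009],[0.002,0.009,0.095,0.015,-0,0.008],[0.002,0.013,0.094,0.015,-0,0.009],[0.002,0.017,0.094,0.015,-0,0.008],[0.003,0.022,0.092,0.015,-0,0.009],[0.003,0.026,0.092,0.015,-0,0.008],[0.004,0.03,0.09,0.015,-0,0.009],[0.005,0.034,0.088,0.014,-0.001,0.008],[0,-0,0.073,0,0,0],[0,-0,0.074,0,0,0],[0.001,-0,0.073,0,0,0],[-0,-0,0.05,0,0,0],[-0,-0,0.05,0,0,0]]]
```

Request:
carry_out:
  plan:
    - [[0.001,0.004,0.095,0.015,0,0.009],[0.002,0.009,0.095,0.015,0,0.008],[0.002,0.013,0.094,0.015,0,0.009],[0.002,0.017,0.094,0.015,0,0.008],[0.003,0.022,0.092,0.015,0,0.009],[0.003,0.026,0.092,0.015,0,0.008],[0.004,0.03,0.09,0.015,0,0.009],[0.005,0.034,0.088,0.014,-0.001,0.008]]
  fingers: 0.4

```text
time_s: 4.65
eef_pos: [539.2, -226.1, 144.5]
orientation: [-161.8, 17.0, 122.6]
wrist_force: [0.4, 0.8, -0.8]
opening: 61.1
grip_force: 0.0
```

```bash
python3 - <<'E'
from t5 import *
d=viewer.read_camera("side");e=viewer.read_camera("top")
im=np.hstack([cv2.resize(d["pixels"][235:375,225:365],None,fx=2.85,fy=2.85,interpolation=2),cv2.resize(e["pixels"][130:270,300:440],None,fx=2.85,fy=2.85,interpolation=2)])
cv2.imwrite("pics/app.png",im)
for c in("side","top"): print([(x["position"],round(x["confidence"],2)) for n in("bail","grinder") for x in viewer.tip_of(c,n)])
p,R,s=cur();st(s)
E
python3 m1.py
```

```text
[([602.6, -338.0, 188.7], 0.84), ([363.7, -17.4, 12.7], 0.59), ([393.3, -222.5, 11.0], 0.57), ([532.0, -254.8, 74.0], 0.87), ([486.2, 72.8, 15.3], 0.68), ([326.7, -126.9, 11.0], 0.54), ([446.9, -444.7, 11.4], 0.49)]
[([607.1, -335.4, 192.5], 0.76), ([682.5, 237.5, 6.5], 0.69), ([458.3, -556.9, 12.5], 0.58), ([392.6, -217.0, 14.1], 0.5), ([322.6, -127.3, 10.3], 0.72), ([487.2, 75.8, 13.1], 0.72), ([524.1, -255.3, 86.9], 0.7), ([447.7, -444.8, 10.6], 0.49)]
{'time_s': 4.95, 'joint_positions': [-27.3, 21.6, 38.48, 99.4, 12.26, 66.47, 34.1], 'eef_pos': [538.81, -227.26, 147.11], 'orientation': [-162.01, 17.07, 122.56], 'wrist_force': [-0.1, 0.13, 0.78], 'moment': [0.4, -0.08, -0.01], 'opening': 60.91, 'grip_force': 0.0}
[ 528.10371611 -262.3149107    72.63291833] [-0.11635699 -0.40124256 -0.9085513 ]
[[[-0.005,-0.008,0.012,0.002,0.001,0.001],[0,0,0.073,-0,0,0],[0,0,0.074,-0,0,0],[0,0,0.073,-0,0,0],[0.001,0,0.1,-0,0,0]]]
```

View pics/app.png

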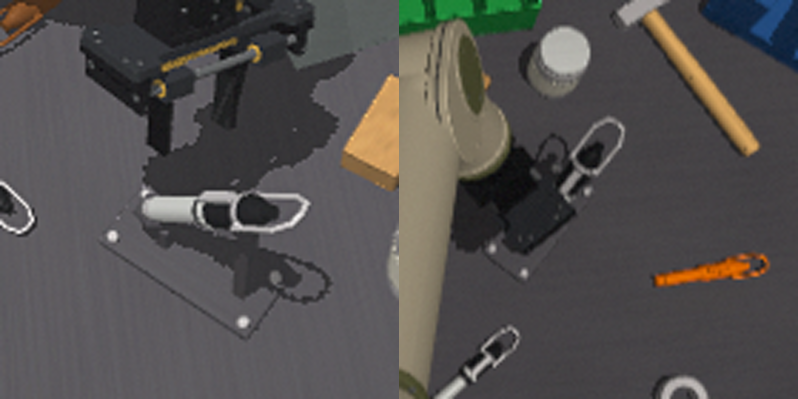

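Side view (left) shows the fingers at (160,125) and (228,95), straddling the line of the sleeve at (170,208). The bail is at (290,212) and nothing is in the way. I descend and grip.

Request:
carry_out:
  plan:
    - [[0,0,0.073,0,0,0],[0,0,0.074,0,0,0],[0.001,0,0.073,0,0,0],[0,0,0.05,0,0,0],[0,0,0.05,0,0,0],[0,0,0,0,0,0],[0,0,0,0,0,0]]

```text
time_s: 5.65
eef_pos: [529.7, -259.0, 73.4]
orientation: [-161.9, 17.0, 122.6]
wrist_force: [-0.8, 0.1, 0.5]
opening: 60.7
grip_force: 0.0
```

```bash
python3 - <<'E'
from t5 import *
p,R,s=cur();st(s);w=path(T,PHI,**K);print(np.round(R.inv().apply(w[1][0]-p),1),np.degrees((R.inv()*w[1][1]).as_rotvec()).round(2))
E
```

```text
{'time_s': 5.65, 'joint_positions': [-23.11, 27.01, 37.54, 103.17, 10.19, 57.03, 35.65], 'eef_pos': [529.67, -258.99, 73.41], 'orientation': [-161.9, 17.05, 122.57], 'wrist_force': [-0.75, 0.08, 0.47], 'moment': [0.31, -0.12, -0.03], 'opening': 60.73, 'grip_force': 0.0}
[-1.6 -2.6  2.2] [0.21 0.17 0.28]
```

Request:
carry_out:
  plan:
    - [[-0.006,-0.01,0.008,0.001,0.001,0.001],[0,0,0,0,0,0],[0,0,0,0,0,0],[0,0,0,0,0,0],[0,0,0,0,0,0],[0,0,0,0,0,0],[0,0,0,0,0,0],[0,0,0,0,0,0]]
  fingers: -1

```text
time_s: 6.45
eef_pos: [526.3, -263.0, 72.6]
orientation: [-161.6, 16.9, 122.3]
wrist_force: [-5.5, -0.2, 7.1]
opening: 21.1
grip_force: 30.0
```

```bash
python3 - <<'E'
from t5 import *
p,R,s=cur();st(s)
rows(p,R,[(p+[0,0,40],R),(p+[0,0,180],R)],vmax=20)
E
```

```text
{'time_s': 6.45, 'joint_positions': [-22.75, 27.18, 37.65, 103.17, 10.11, 57.19, 35.87], 'eef_pos': [526.28, -263.03, 72.59], 'orientation': [-161.6, 16.88, 122.29], 'wrist_force': [-5.54, -0.22, 7.11], 'moment': [-0.31, 1.5, -0.41], 'opening': 21.09, 'grip_force': 30.01}
[[[-0.023,-0.024,-0.073,0,0,0],[-0.023,-0.024,-0.072,0,0,0],[-0.02,-0.021,-0.064,0,0,0],[-0.021,-0.021,-0.063,0,0,0],[-0.02,-0.022,-0.064,0,0,0],[-0.021,-0.021,-0.063,0,0,0],[-0.02,-0.021,-0.064,0,0,0],[-0.02,-0.021,-0.064,0,0,0],[-0.021,-0.021,-0.063,0,0,0],[-0.02,-0.022,-0.064,0,0,0]]]
```

Gripped at 21 mm opening with 30 N, so I lift straight up.

Request:
carry_out:
  plan:
    - [[-0.011,-0.012,-0.036,0,0,0],[-0.023,-0.024,-0.072,0,0,0],[-0.023,-0.024,-0.072,0,0,0],[-0.02,-0.021,-0.064,0,0,0],[-0.021,-0.021,-0.063,0,0,0],[-0.02,-0.022,-0.064,0,0,0],[-0.021,-0.021,-0.063,0,0,0],[-0.02,-0.021,-0.064,0,0,0],[-0.02,-0.021,-0.064,0,0,0],[-0.021,-0.021,-0.063,0,0,0],[-0.02,-0.022,-0.064,0,0,0],[0,0,0,0,0,0],[0,0,0,0,0,0]]

```text
time_s: 7.75
eef_pos: [527.1, -262.0, 261.6]
orientation: [-161.8, 16.9, 122.3]
wrist_force: [-0.1, 0.4, -3.2]
opening: 21.4
grip_force: 30.0
```

```bash
python3 - <<'E'
from t5 import *
from scipy.spatial.transform import Rotation
p,R,s=cur();st(s)
for c in("side","top"):
    for n in("bail","grinder"):
        viewer.read_camera(c)
        L=viewer.tip_of(c,n)
        # in tool frame; expected
        print(c,n,[(np.round(R.inv().apply(np.array(x["position"])-p),1),round(x["confidence"],2)) for x in L if np.linalg.norm(np.array(x["position"])-p)<220])
P,Q=pose(0,0,np.zeros(3),T,PHI,**K)
print("exp bail",Q.inv().apply(np.array([0,0,158.5])-P),"exp origin",Q.inv().apply(-P))
w=path(T,PHI,**K)
rows(p,R,[w[3],w[4]],vmax=30,wmax=4.5)
E
```

```text
{'time_s': 7.75, 'joint_positions': [-26.36, 15.22, 40.94, 92.02, 15.04, 77.91, 39.92], 'eef_pos': [527.07, -261.96, 261.61], 'orientation': [-161.8, 16.89, 122.34], 'wrist_force': [-0.11, 0.39, -3.22], 'moment': [0.78, -0.16, -0.02], 'opening': 21.37, 'grip_force': 29.98}
side bail [(array([-136.3,   -2.8,  -85.3]), 0.8)]
side grinder [(array([ 3.4,  6.1, -6.2]), 0.68)]
top bail [(array([-137.6,    1. ,  -86.6]), 0.8)]
top grinder [(array([ 4.3, -0.3, -9.5]), 0.85)]
exp bail [-1.32934899e+02 -4.80754818e-15 -8.87500000e+01] exp origin [ 4.33012702e+00 -4.08289449e-16 -9.50000000e+00]
[[[0.106,0.013,-0.017,-0.006,-0.006,-0.019],[0.105,0.02,-0.018,-0.006,-0.007,-0.019],[0.103,0.026,-0.02,-0.006,-0.006,-0.019],[0.101,0.033,-0.022,-0.006,-0.006,-0.018],[0.098,0.038,-0.023,-0.006,-0.006,-0.019],[0.095,0.045,-0.024,-0.006,-0.007,-0.019],[0.092,0.052,-0.025,-0.006,-0.006,-0.019],[0.089,0.057,-0.026,-0.006,-0.006,-0.019],[0.084,0.073,0.002,-0.007,-0.007,-0.023],[0.078,0.079,0.001,-0.008,-0.008,-0.022],[0.073,0.085,0.002,-0.007,-0.007,-0.023],[0.067,0.089,0.002,-0.007,-0.008,-0.022],[0.06,0.094,0.003,-0.007,-0.007,-0.023],[0.054,0.097,0.004,-0.008,-0.008,-0.022]]]
```

Request:
carry_out:
  plan:
    - [[0.106,0.013,-0.017,-0.006,-0.006,-0.019],[0.105,0.02,-0.018,-0.006,-0.007,-0.019],[0.103,0.026,-0.02,-0.006,-0.006,-0.019],[0.101,0.033,-0.022,-0.006,-0.006,-0.018],[0.098,0.038,-0.023,-0.006,-0.006,-0.019],[0.095,0.045,-0.024,-0.006,-0.007,-0.019],[0.092,0.052,-0.025,-0.006,-0.006,-0.019],[0.089,0.057,-0.026,-0.006,-0.006,-0.019],[0.084,0.073,0.002,-0.007,-0.007,-0.023],[0.078,0.079,0.001,-0.008,-0.008,-0.022],[0.073,0.085,0.002,-0.007,-0.007,-0.023],[0.067,0.089,0.002,-0.007,-0.008,-0.022],[0.06,0.094,0.003,-0.007,-0.007,-0.023],[0.054,0.097,0.004,-0.008,-0.008,-0.022],[0,0,0,0,0,0],[0,0,0,0,0,0]]

```text
time_s: 9.75
eef_pos: [395.7, 76.4, 150.7]
orientation: [-161.8, 17.0, 179.0]
wrist_force: [-0.2, -0.3, -3.8]
opening: 21.0
grip_force: 30.0
```

```bash
cat > ins.py <<'E'
from t5 import *
CI=Ro.from_euler("z",-v[2]);BT=np.array([-135.3,-.5,-87.3])
def where(p,R):
    b=CI.apply(p+R.apply(BT)-[v[0],v[1],0]);o=CI.apply(p+R.apply([4.2,0,-9])-[v[0],v[1],0])
    d=b-o;return b,np.degrees(np.arctan2(d[0],d[2])),np.degrees(np.arctan2(d[1],d[2]))
def tgt(l,x,z,y=30):
    """TCP pose with the crown at cabinet x,y,z and nominal lean l (in-hand lean bias corrected)"""
    R=rot(yaw,l) ;_,Q=pose(yaw,l-0.0,np.zeros(3),T,PHI,**K)
    return cw(v,[x,y,z])-Q.apply(BT),Q
def rep(n=1):
    p,R,s=cur();st(s);b,l,m=where(p,R);print("crown",b.round(1),"lean",round(l,1),"side",round(m,1));return p,R,s
E
python3 - <<'E'
from ins import *
p,R,s=rep()
for c in("side","top"):
    viewer.read_camera(c)
    print(c,[(np.round(CI.apply(np.array(x["position"])-[v[0],v[1],0]),1),round(x["confidence"],2)) for n in("bail","hook_line","lip") for x in viewer.tip_of(c,n) if x["position"][2]>150])
print(robot.get_state()["wrist_force"])
p,R,s=rep()
rows(p,R,[tgt(38,-100,268)],vmax=20,wmax=3)
E
```

```text
{'time_s': 9.75, 'joint_positions': [-55.11, -12.03, 14.25, 129.11, 30.51, 66.12, 31.65], 'eef_pos': [395.74, 76.37, 150.71], 'orientation': [-161.78, 17.0, 179.04], 'wrist_force': [-0.25, -0.33, -3.85], 'moment': [0.56, 0.58, -0.01], 'opening': 20.98, 'grip_force': 29.98}
crown [-197.8   27.9  269.7] lean 45.5 side -0.7
side [(array([-199.2,   30.1,  269.3]), 0.56), (array([-19.2,  27.2, 241.8]), 0.67), (array([-72.1,   1. , 278.5]), 0.75), (array([-20.9,  26. , 239.4]), 0.75)]
top [(array([-197.2,   29.4,  269.1]), 0.65), (array([-13.7,  28.3, 231.6]), 0.87), (array([-68.8,   3.1, 280.5]), 0.71)]
[ 0.64963882 -0.32484744 -3.15961017]
{'time_s': 10.15, 'joint_positions': [-55.07, -12.03, 14.24, 129.09, 30.49, 66.1, 31.65], 'eef_pos': [395.92, 76.3, 150.8], 'orientation': [-161.82, 17.01, 178.99], 'wrist_force': [0.65, -0.32, -3.16], 'moment': [0.57, 0.63, -0.03], 'opening': 21.56, 'grip_force': 29.98}
crown [-197.7   27.6  269.8] lean 45.5 side -0.7
[[[-0.067,0.027,0.023,-0.001,-0.006,0.002],[-0.067,0.027,0.025,-0.002,-0.006,0.003],[-0.065,0.027,0.026,-0.001,-0.006,0.002],[-0.065,0.028,0.027,-0.001,-0.005,0.002],[-0.065,0.028,0.028,-0.002,-0.006,0.003],[-0.063,0.029,0.03,-0.001,-0.006,0.002]]]
```

Request:
carry_out:
  plan:
    - [[-0.067,0.027,0.023,-0.001,-0.006,0.002],[-0.067,0.027,0.025,-0.002,-0.006,0.003],[-0.065,0.027,0.026,-0.001,-0.006,0.002],[-0.065,0.028,0.027,-0.001,-0.005,0.002],[-0.065,0.028,0.028,-0.002,-0.006,0.003],[-0.063,0.029,0.03,-0.001,-0.006,0.002],[0,0,0,0,0,0]]

```text
time_s: 10.85
eef_pos: [506.7, 102.0, 136.3]
orientation: [-163.4, 23.8, 178.5]
wrist_force: [-0.3, -0.0, -2.4]
opening: 21.2
grip_force: 30.0
```

```bash
python3 - <<'E'
from ins import *
p,R,s=rep()
rows(p,R,[tgt(38,-45,268),tgt(38,-42,296)],vmax=8,wmax=2)
E
```

```text
{'time_s': 10.85, 'joint_positions': [-53.02, 0.44, 18.2, 121.93, 34.49, 53.84, 30.29], 'eef_pos': [506.75, 102.02, 136.28], 'orientation': [-163.4, 23.81, 178.48], 'wrist_force': [-0.29, -0.03, -2.43], 'moment': [0.57, 0.88, -0.06], 'opening': 21.23, 'grip_force': 29.98}
crown [-99.1  30.3 267.6] lean 38.6 side -0.5
[[[-0.028,0.01,0.009,-0,0,0],[-0.027,0.01,0.01,-0,0,0],[-0.028,0.01,0.009,-0,0,0],[-0.028,0.011,0.01,-0,0,0],[-0.027,0.01,0.009,-0,0,0],[-0.028,0.01,0.01,-0,0,0],[-0.028,0.01,0.009,-0,0,0],[-0.014,-0.006,-0.024,-0,0,0],[-0.014,-0.007,-0.023,-0,0,0],[-0.014,-0.006,-0.024,-0,0,0],[-0.014,-0.006,-0.023,-0,0,0]]]
```

Request:
carry_out:
  plan:
    - [[-0.028,0.01,0.009,0,0,0],[-0.027,0.01,0.01,0,0,0],[-0.028,0.01,0.009,0,0,0],[-0.028,0.011,0.01,0,0,0],[-0.027,0.01,0.009,0,0,0],[-0.028,0.01,0.01,0,0,0],[-0.028,0.01,0.009,0,0,0],[-0.014,-0.006,-0.024,0,0,0],[-0.014,-0.007,-0.023,0,0,0],[-0.014,-0.006,-0.024,0,0,0],[-0.014,-0.006,-0.023,0,0,0],[0,0,0,0,0,0]]

```text
time_s: 12.05
eef_pos: [562.3, 113.8, 166.2]
orientation: [-163.5, 23.9, 178.5]
wrist_force: [-0.0, 0.5, -3.0]
opening: 21.4
grip_force: 30.0
```

```bash
python3 - <<'E'
from ins import *
p,R,s=rep()
rows(p,R,[tgt(38,-22,296),tgt(38,-8,296)],vmax=5,wmax=2)
E
```

```text
{'time_s': 12.05, 'joint_positions': [-51.2, 5.36, 19.93, 113.09, 30.83, 55.15, 37.02], 'eef_pos': [562.31, 113.84, 166.24], 'orientation': [-163.53, 23.86, 178.45], 'wrist_force': [-0.02, 0.51, -2.95], 'moment': [0.58, 0.8, -0.01], 'opening': 21.39, 'grip_force': 29.98}
crown [-42.5  30.3 297.7] lean 38.5 side -0.6
[[[-0.014,0.005,0.006,0,0,-0],[-0.014,0.006,0.007,0,0,-0],[-0.014,0.005,0.006,0,0,-0],[-0.014,0.006,0.006,0,0,-0],[-0.014,0.005,0.006,0,0,-0],[-0.017,0.006,0.006,0,0,-0],[-0.016,0.007,0.006,0,0,-0],[-0.017,0.006,0.006,0,0,-0]]]
```

Request:
carry_out:
  plan:
    - [[-0.014,0.005,0.006,0,0,0],[-0.014,0.006,0.007,0,0,0],[-0.014,0.005,0.006,0,0,0],[-0.014,0.006,0.006,0,0,0],[-0.014,0.005,0.006,0,0,0]]

```text
time_s: 12.55
eef_pos: [582.0, 117.3, 163.1]
orientation: [-163.4, 23.8, 178.5]
wrist_force: [-0.7, -0.0, -3.4]
opening: 21.3
grip_force: 30.0
```

Request:
carry_out:
  plan:
    - [[-0.017,0.006,0.006,0,0,0],[-0.016,0.007,0.006,0,0,0],[0,0,0,0,0,0]]

```text
time_s: 12.85
eef_pos: [591.3, 119.4, 163.2]
orientation: [-163.4, 23.8, 178.5]
wrist_force: [0.1, 0.6, -2.3]
opening: 21.1
grip_force: 30.0
```

```bash
python3 - <<'E'
from ins import *
p,R,s=rep()
rows(p,R,[tgt(38,-8,296)],vmax=5,wmax=2)
E
```

```text
{'time_s': 12.85, 'joint_positions': [-49.95, 9.4, 20.62, 109.31, 29.0, 54.09, 39.43], 'eef_pos': [591.31, 119.37, 163.16], 'orientation': [-163.43, 23.78, 178.49], 'wrist_force': [0.13, 0.55, -2.29], 'moment': [0.56, 0.82, -0.02], 'opening': 21.1, 'grip_force': 29.98}
crown [-12.7  30.  294.4] lean 38.6 side -0.5
[[[-0.01,0.003,0,-0,-0,0],[-0.009,0.002,0,-0,-0,0]]]
```

Request:
carry_out:
  plan:
    - [[-0.01,0.003,0,0,0,0],[-0.009,0.002,0,0,0,0],[0,0,0,0,0,0]]

```text
time_s: 13.15
eef_pos: [595.5, 120.4, 164.9]
orientation: [-163.5, 23.8, 178.5]
wrist_force: [0.1, 0.3, -2.8]
opening: 21.3
grip_force: 30.0
```

```bash
python3 - <<'E'
from ins import *
p,R,s=rep();print(chk(p,R))
rows(p,R,[tgt(38,-7.5,266)],vmax=3,wmax=2)
import cv2
d=viewer.read_camera("side");e=viewer.read_camera("top")
cv2.imwrite("pics/ins.png",np.hstack([cv2.resize(d["pixels"][80:200,260:400],(400,343),interpolation=2),cv2.resize(e["pixels"][90:210,170:310],(400,343),interpolation=2)]))
E
```

```text
{'time_s': 13.15, 'joint_positions': [-49.77, 9.82, 20.68, 108.61, 28.68, 54.19, 39.89], 'eef_pos': [595.55, 120.42, 164.92], 'orientation': [-163.45, 23.78, 178.49], 'wrist_force': [0.14, 0.32, -2.78], 'moment': [0.53, 0.79, -0.01], 'opening': 21.32, 'grip_force': 29.98}
crown [ -8.4  30.1 296.2] lean 38.6 side -0.6
('lip', np.float64(-10.0), 'wall', 32, 'zmin', 186)
[[[0.004,0.003,0.01,-0,-0,0],[0.004,0.003,0.01,-0,-0,0],[0.004,0.003,0.009,-0,-0,0],[0.004,0.003,0.01,-0,-0,0],[0.005,0.003,0.01,-0,-0,0],[0.004,0.003,0.01,-0,-0,0],[0.004,0.003,0.009,-0,-0,0],[0.004,0.003,0.01,-0,-0,0],[0.004,0.003,0.01,-0,-0,0],[0.004,0.003,0.01,-0,-0,0],[0.004,0.003,0.009,-0,-0,0]]]
```

View pics/ins.png

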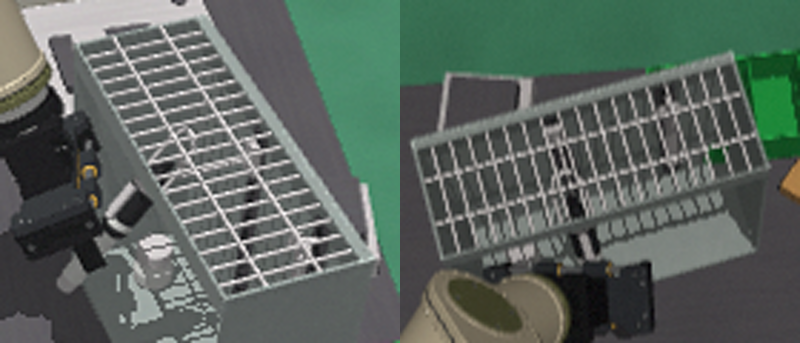

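Side view shows the bail hoop under the rods at (178,150), past the lip and in line with the hook bar at (210,165), and the gripper clear of the lip. I lower gently.

Request:
carry_out:
  plan:
    - [[0.004,0.003,0.01,0,0,0],[0.004,0.003,0.01,0,0,0],[0.004,0.003,0.01,0,0,0],[0.004,0.003,0.01,0,0,0]]

```text
time_s: 13.65
eef_pos: [595.8, 120.3, 153.2]
orientation: [-163.4, 23.8, 178.5]
wrist_force: [0.5, -0.5, -3.6]
opening: 21.6
grip_force: 30.0
```

Request:
carry_out:
  plan:
    - [[0.004,0.003,0.01,0,0,0],[0.004,0.003,0.01,0,0,0],[0.004,0.003,0.01,0,0,0],[0,0,0,0,0,0]]

```text
time_s: 14.05
eef_pos: [596.1, 120.2, 144.7]
orientation: [-163.4, 23.7, 178.5]
wrist_force: [-0.0, -0.3, -3.2]
opening: 21.0
grip_force: 30.0
```

```bash
python3 - <<'E'
from ins import *
p,R,s=rep()
rows(p,R,[tgt(38,-7,256)],vmax=2,wmax=2)
E
```

```text
{'time_s': 14.05, 'joint_positions': [-49.62, 11.34, 20.74, 109.65, 28.91, 51.91, 38.83], 'eef_pos': [596.07, 120.22, 144.71], 'orientation': [-163.41, 23.73, 178.5], 'wrist_force': [-0.01, -0.25, -3.2], 'moment': [0.51, 0.83, 0.03], 'opening': 20.99, 'grip_force': 29.98}
crown [ -7.8  29.8 275.9] lean 38.6 side -0.5
[[[0.003,0.002,0.006,-0,-0,0],[0.002,0.002,0.007,-0,-0,0],[0.003,0.002,0.006,-0,-0,0],[0.003,0.002,0.007,-0,-0,0],[0.002,0.003,0.006,-0,-0,0],[0.003,0.002,0.007,-0,-0,0],[0.002,0.002,0.006,-0,-0,0],[0.003,0.002,0.007,-0,-0,0],[0.003,0.002,0.006,-0,-0,0],[0.002,0.002,0.007,-0,-0,0],[0.003,0.002,0.006,-0,-0,0]]]
```

Request:
carry_out:
  plan:
    - [[0.003,0.002,0.006,0,0,0],[0.003,0.002,0.006,0,0,0],[0.003,0.002,0.006,0,0,0],[0.003,0.002,0.006,0,0,0]]

```text
time_s: 14.45
eef_pos: [596.1, 120.6, 138.1]
orientation: [-163.4, 23.8, 178.5]
wrist_force: [1.1, 0.1, -3.8]
opening: 21.3
grip_force: 30.0
```

Request:
carry_out:
  plan:
    - [[0.003,0.002,0.006,0,0,0],[0.003,0.002,0.006,0,0,0],[0.003,0.002,0.006,0,0,0]]

```text
time_s: 14.75
eef_pos: [595.9, 120.7, 132.8]
orientation: [-163.4, 23.8, 178.5]
wrist_force: [-0.4, 0.8, -3.6]
opening: 21.4
grip_force: 30.0
```

Request:
carry_out:
  plan:
    - [[0.003,0.002,0.006,0,0,0],[0.003,0.002,0.006,0,0,0]]

```text
time_s: 14.95
eef_pos: [595.8, 120.9, 129.3]
orientation: [-163.4, 23.8, 178.5]
wrist_force: [0.4, -0.0, -4.1]
opening: 21.3
grip_force: 30.0
```

Request:
carry_out:
  plan:
    - [[0.003,0.002,0.006,0,0,0],[0.003,0.002,0.006,0,0,0]]

```text
time_s: 15.15
eef_pos: [595.7, 120.9, 125.8]
orientation: [-163.4, 23.8, 178.5]
wrist_force: [0.5, 0.5, -3.7]
opening: 21.2
grip_force: 30.0
```

Request:
carry_out:
  plan:
    - [[0.003,0.002,0.006,0,0,0],[0.003,0.002,0.006,0,0,0]]

```text
time_s: 15.35
eef_pos: [596.1, 121.2, 122.7]
orientation: [-163.5, 23.8, 178.5]
wrist_force: [2.0, 0.2, 0.4]
opening: 21.2
grip_force: 30.0
```

Request:
carry_out:
  plan:
    - [[0.003,0.002,0.006,0,0,0],[0,0,0,0,0,0]]

```text
time_s: 15.55
eef_pos: [596.9, 121.5, 121.8]
orientation: [-163.5, 23.9, 178.5]
wrist_force: [3.3, -0.3, 3.9]
opening: 21.0
grip_force: 30.0
```

```bash
python3 - <<'E'
from ins import *
p,R,s=rep()
E
```

```text
{'time_s': 15.55, 'joint_positions': [-49.59, 13.13, 20.78, 110.81, 29.38, 49.11, 37.23], 'eef_pos': [596.86, 121.49, 121.8], 'orientation': [-163.5, 23.91, 178.49], 'wrist_force': [3.35, -0.28, 3.86], 'moment': [0.25, -0.67, 0.23], 'opening': 20.98, 'grip_force': 29.97}
crown [ -7.2  30.9 253.3] lean 38.4 side -0.6
```

The wire met the bar at a crown height of about 254 mm, so the bar's upper side is near 251.5 mm. That is below the tip height and within the stated range. I ease off a little and then bring the tool upright in small steps about the crown.

```bash
python3 - <<'E'
from ins import *
p,R,s=cur()
rows(p,R,[tgt(38,-6,257.5),tgt(30,-6,257.5)],vmax=2,wmax=1)
E
```

```text
[[[-0.004,-0.002,-0.004,0,0,-0],[-0.003,-0.002,-0.005,0,0,-0],[-0.004,-0.002,-0.004,0,0.001,-0],[-0.004,0.003,0.005,-0.001,-0.003,0.001],[-0.004,0.003,0.006,-0.001,-0.004,0.002],[-0.004,0.003,0.005,-0,-0.003,0.001],[-0.004,0.003,0.006,-0.001,-0.004,0.001],[-0.004,0.004,0.006,-0.001,-0.003,0.002],[-0.004,0.003,0.005,-0.001,-0.003,0.001],[-0.003,0.003,0.006,-0,-0.004,0.001],[-0.004,0.003,0.006,-0.001,-0.003,0.002],[-0.004,0.003,0.005,-0.001,-0.003,0.001],[-0.003,0.003,0.006,-0.001,-0.004,0.001],[-0.004,0.003,0.006,-0,-0.003,0.002],[-0.003,0.004,0.006,-0.001,-0.004,0.001]]]
```

Request:
carry_out:
  plan:
    - [[-0.004,-0.002,-0.004,0,0,0],[-0.003,-0.002,-0.005,0,0,0],[-0.004,-0.002,-0.004,0,0.001,0],[-0.004,0.003,0.005,-0.001,-0.003,0.001],[-0.004,0.003,0.006,-0.001,-0.004,0.002],[-0.004,0.003,0.005,0,-0.003,0.001],[-0.004,0.003,0.006,-0.001,-0.004,0.001],[-0.004,0.004,0.006,-0.001,-0.003,0.002]]

```text
time_s: 16.35
eef_pos: [604.5, 122.3, 119.8]
orientation: [-164.4, 26.9, 178.0]
wrist_force: [0.3, 0.3, -3.6]
opening: 21.3
grip_force: 30.0
```

Request:
carry_out:
  plan:
    - [[-0.004,0.003,0.005,-0.001,-0.003,0.001],[-0.003,0.003,0.006,0,-0.004,0.001],[-0.004,0.003,0.006,-0.001,-0.003,0.002],[-0.004,0.003,0.005,-0.001,-0.003,0.001],[-0.003,0.003,0.006,-0.001,-0.004,0.001],[-0.004,0.003,0.006,0,-0.003,0.002],[-0.003,0.004,0.006,-0.001,-0.004,0.001]]

```text
time_s: 17.05
eef_pos: [615.7, 124.6, 113.3]
orientation: [-165.5, 31.5, 177.5]
wrist_force: [-0.1, 0.4, -3.4]
opening: 21.2
grip_force: 30.0
```

```bash
python3 - <<'E'
from ins import *
p,R,s=rep()
rows(p,R,[tgt(20,-6,257.5)],vmax=4,wmax=1)
E
```

```text
{'time_s': 17.05, 'joint_positions': [-52.2, 12.89, 22.54, 115.08, 38.67, 41.18, 25.44], 'eef_pos': [615.69, 124.58, 113.35], 'orientation': [-165.52, 31.54, 177.51], 'wrist_force': [-0.08, 0.44, -3.44], 'moment': [0.41, 1.03, 0.01], 'opening': 21.18, 'grip_force': 29.98}
crown [ -6.9  30.2 256.3] lean 30.6 side -0.4
[[[-0.006,0.004,0.007,-0.001,-0.005,0.002],[-0.006,0.005,0.007,-0.001,-0.004,0.002],[-0.007,0.004,0.008,-0.001,-0.005,0.002],[-0.005,0.004,0.007,-0.001,-0.004,0.002],[-0.006,0.005,0.007,-0.002,-0.005,0.001],[-0.006,0.004,0.008,-0.001,-0.004,0.002],[-0.005,0.005,0.008,-0.001,-0.005,0.002],[-0.006,0.004,0.007,-0.001,-0.005,0.002],[-0.005,0.004,0.008,-0.001,-0.004,0.002],[-0.005,0.005,0.008,-0.001,-0.005,0.002],[-0.005,0.004,0.008,-0.001,-0.004,0.002]]]
```

Tracking well, and the load is back to the tool's weight.

Request:
carry_out:
  plan:
    - [[-0.006,0.004,0.007,-0.001,-0.005,0.002],[-0.006,0.005,0.007,-0.001,-0.004,0.002],[-0.007,0.004,0.008,-0.001,-0.005,0.002],[-0.005,0.004,0.007,-0.001,-0.004,0.002],[-0.006,0.005,0.007,-0.002,-0.005,0.001],[-0.006,0.004,0.008,-0.001,-0.004,0.002],[-0.005,0.005,0.008,-0.001,-0.005,0.002],[-0.006,0.004,0.007,-0.001,-0.005,0.002],[-0.005,0.004,0.008,-0.001,-0.004,0.002],[-0.005,0.005,0.008,-0.001,-0.005,0.002],[-0.005,0.004,0.008,-0.001,-0.004,0.002]]

```text
time_s: 18.15
eef_pos: [642.0, 130.3, 103.8]
orientation: [-169.0, 41.1, 175.4]
wrist_force: [0.9, -1.1, -4.6]
opening: 21.3
grip_force: 30.0
```

```bash
python3 - <<'E'
from ins import *
p,R,s=rep()
rows(p,R,[tgt(11,-6,257.5)],vmax=4,wmax=.9)
E
```

```text
{'time_s': 18.15, 'joint_positions': [-56.84, 14.77, 26.69, 119.59, 55.78, 32.36, 4.19], 'eef_pos': [642.0, 130.26, 103.76], 'orientation': [-168.97, 41.14, 175.41], 'wrist_force': [0.91, -1.11, -4.56], 'moment': [0.46, 1.28, 0.01], 'opening': 21.28, 'grip_force': 29.98}
crown [ -5.9  29.9 257.4] lean 20.6 side -0.6
[[[-0.005,0.004,0.007,-0.001,-0.004,0.002],[-0.005,0.004,0.006,-0.001,-0.004,0.001],[-0.005,0.003,0.007,-0.001,-0.004,0.002],[-0.005,0.004,0.007,-0.001,-0.005,0.002],[-0.005,0.004,0.007,-0.001,-0.004,0.001],[-0.004,0.004,0.007,-0.001,-0.004,0.002],[-0.005,0.004,0.007,-0.001,-0.004,0.001],[-0.004,0.004,0.007,-0.001,-0.004,0.002],[-0.005,0.004,0.007,-0.001,-0.004,0.002],[-0.004,0.003,0.007,-0.001,-0.005,0.001],[-0.004,0.004,0.008,-0.001,-0.004,0.002]]]
```

Request:
carry_out:
  plan:
    - [[-0.005,0.004,0.007,-0.001,-0.004,0.002],[-0.005,0.004,0.006,-0.001,-0.004,0.001],[-0.005,0.003,0.007,-0.001,-0.004,0.002],[-0.005,0.004,0.007,-0.001,-0.005,0.002],[-0.005,0.004,0.007,-0.001,-0.004,0.001],[-0.004,0.004,0.007,-0.001,-0.004,0.002],[-0.005,0.004,0.007,-0.001,-0.004,0.001],[-0.004,0.004,0.007,-0.001,-0.004,0.002],[-0.005,0.004,0.007,-0.001,-0.004,0.002],[-0.004,0.003,0.007,-0.001,-0.005,0.001],[-0.004,0.004,0.008,-0.001,-0.004,0.002]]

```text
time_s: 19.25
eef_pos: [666.2, 135.3, 98.1]
orientation: [-172.9, 49.8, 172.7]
wrist_force: [-0.0, -0.2, -2.4]
opening: 21.2
grip_force: 30.0
```

```bash
python3 - <<'E'
from ins import *
p,R,s=rep();print(chk(p,R))
rows(p,R,[tgt(3,-6,257.5)],vmax=4,wmax=.6)
E
```

```text
{'time_s': 19.25, 'joint_positions': [-61.91, 18.77, 31.84, 122.76, 78.57, 27.57, -23.45], 'eef_pos': [666.22, 135.34, 98.09], 'orientation': [-172.9, 49.81, 172.73], 'wrist_force': [-0.04, -0.24, -2.43], 'moment': [0.45, 1.47, -0.02], 'opening': 21.22, 'grip_force': 29.98}
crown [ -6.1  30.1 257.4] lean 11.5 side -0.5
('lip', None, 'wall', 18, 'zmin', 107)
[[[-0.004,0.003,0.005,-0.001,-0.003,0.001],[-0.003,0.002,0.004,-0,-0.003,0.001],[-0.004,0.003,0.005,-0.001,-0.003,0.001],[-0.003,0.003,0.005,-0.001,-0.002,0.002],[-0.003,0.002,0.004,-0,-0.003,0.001],[-0.004,0.003,0.005,-0.001,-0.003,0.001],[-0.003,0.003,0.005,-0,-0.003,0.001],[-0.003,0.002,0.005,-0.001,-0.003,0.001],[-0.003,0.003,0.005,-0.001,-0.003,0.001],[-0.003,0.003,0.005,-0,-0.003,0.002],[-0.003,0.002,0.005,-0.001,-0.003,0.001],[-0.003,0.003,0.005,-0.001,-0.002,0.001],[-0.003,0.003,0.005,-0,-0.003,0.001],[-0.003,0.002,0.005,-0.001,-0.003,0.001]]]
```

Request:
carry_out:
  plan:
    - [[-0.004,0.003,0.005,-0.001,-0.003,0.001],[-0.003,0.002,0.004,0,-0.003,0.001],[-0.004,0.003,0.005,-0.001,-0.003,0.001],[-0.003,0.003,0.005,-0.001,-0.002,0.002],[-0.003,0.002,0.004,0,-0.003,0.001],[-0.004,0.003,0.005,-0.001,-0.003,0.001],[-0.003,0.003,0.005,0,-0.003,0.001],[-0.003,0.002,0.005,-0.001,-0.003,0.001],[-0.003,0.003,0.005,-0.001,-0.003,0.001],[-0.003,0.003,0.005,0,-0.003,0.002],[-0.003,0.002,0.005,-0.001,-0.003,0.001],[-0.003,0.003,0.005,-0.001,-0.002,0.001],[-0.003,0.003,0.005,0,-0.003,0.001],[-0.003,0.002,0.005,-0.001,-0.003,0.001]]

```text
time_s: 20.65
eef_pos: [688.2, 139.6, 96.6]
orientation: [-177.6, 57.2, 168.9]
wrist_force: [0.0, -0.8, -3.4]
opening: 21.2
grip_force: 30.0
```

```bash
python3 - <<'E'
from ins import *
p,R,s=rep()
rows(p,R,[tgt(-.5,-6,257)],vmax=4,wmax=.6)
for c in("side","top"):
    viewer.read_camera(c)
    print(c,[(np.round(CI.apply(np.array(x["position"])-[v[0],v[1],0]),1),round(x["confidence"],2)) for n in("bail","grinder") for x in viewer.tip_of(c,n) if x["position"][2]>60])
E
```

```text
{'time_s': 20.65, 'joint_positions': [-62.58, 23.35, 32.36, 124.14, 100.1, 29.2, -49.74], 'eef_pos': [688.23, 139.56, 96.63], 'orientation': [-177.58, 57.23, 168.89], 'wrist_force': [0.03, -0.83, -3.36], 'moment': [0.44, 1.61, -0.02], 'opening': 21.24, 'grip_force': 29.98}
crown [ -5.8  29.9 257.6] lean 3.6 side -0.4
[[[-0.003,0.003,0.005,-0.001,-0.003,0.001],[-0.003,0.003,0.005,-0,-0.003,0.001],[-0.003,0.003,0.005,-0.001,-0.003,0.002],[-0.003,0.003,0.005,-0.001,-0.003,0.001],[-0.002,0.002,0.005,-0.001,-0.003,0.001],[-0.003,0.003,0.006,-0,-0.003,0.001]]]
side [(array([-12.2,  30.5, 255.1]), 0.68), (array([-8.4, 34.4, 93.3]), 0.83)]
top [(array([ -9.1,  28.2, 257.4]), 0.48), (array([-16.5,  32.5,  99.2]), 0.48)]
```

Request:
carry_out:
  plan:
    - [[-0.003,0.003,0.005,-0.001,-0.003,0.001],[-0.003,0.003,0.005,0,-0.003,0.001],[-0.003,0.003,0.005,-0.001,-0.003,0.002],[-0.003,0.003,0.005,-0.001,-0.003,0.001],[-0.002,0.002,0.005,-0.001,-0.003,0.001],[-0.003,0.003,0.006,0,-0.003,0.001],[0,0,0,0,0,0]]

```text
time_s: 21.65
eef_pos: [697.6, 141.4, 95.9]
orientation: [179.8, 60.5, 166.7]
wrist_force: [-0.2, 0.3, -3.9]
opening: 21.1
grip_force: 30.0
```

```bash
python3 - <<'E'
from ins import *
p,R,s=rep()
f=[]
for i in range(4):
    viewer.read_camera("top");f.append(robot.get_state()["wrist_force"])
print(np.mean(f,0))
rows(p,R,[tgt(-.5,-6,254.5),tgt(-.5,-6,250.5)],vmax=1,wmax=1)
E
```

```text
{'time_s': 21.65, 'joint_positions': [-61.54, 25.54, 31.08, 124.39, 107.94, 31.85, -59.6], 'eef_pos': [697.62, 141.42, 95.86], 'orientation': [179.85, 60.47, 166.68], 'wrist_force': [-0.2, 0.3, -3.88], 'moment': [0.39, 1.66, 0.06], 'opening': 21.09, 'grip_force': 29.98}
crown [ -6.1  30.  256.6] lean 0.1 side -0.3
[-0.24740726 -0.4404415  -3.17951617]
[[[0.002,0.001,0.001,-0,0,0],[0.003,0,0.002,-0,0,0],[0.002,0.001,0.001,-0,0,0.001],[0.003,-0,0.002,-0,0,-0],[0.003,-0,0.001,-0,0,-0],[0.002,-0,0.002,-0,0,-0],[0.003,-0,0.002,-0,0,-0],[0.003,-0.001,0.001,-0,0,-0]]]
```

Request:
carry_out:
  plan:
    - [[0.003,0,0.002,0,0,0],[0.003,0,0.002,0,0,0],[0,0,0,0,0,0]]

```text
time_s: 22.15
eef_pos: [697.7, 141.3, 94.2]
orientation: [179.8, 60.5, 166.6]
wrist_force: [1.2, 0.4, -3.6]
opening: 21.4
grip_force: 30.0
```

Request:
carry_out:
  plan:
    - [[0.003,0,0.002,0,0,0],[0,0,0,0,0,0]]

```text
time_s: 22.35
eef_pos: [698.0, 141.3, 93.7]
orientation: [179.8, 60.5, 166.6]
wrist_force: [0.1, 0.1, -0.3]
opening: 21.6
grip_force: 30.0
```

Request:
carry_out:
  plan:
    - [[0.003,0,0.002,0,0,0],[0,0,0,0,0,0]]

```text
time_s: 22.55
eef_pos: [698.5, 141.2, 93.3]
orientation: [179.7, 60.6, 166.6]
wrist_force: [0.4, 0.1, 2.4]
opening: 21.2
grip_force: 30.0
```

The hook now carries the weight: force z went from -3.2 to +2.4 N while I still hold the tool. I ease the slight extra press off.

Request:
carry_out:
  plan:
    - [[-0.002,0,-0.001,0,0,0],[0,0,0,0,0,0],[0,0,0,0,0,0]]

```text
time_s: 22.85
eef_pos: [698.0, 141.3, 93.3]
orientation: [179.8, 60.5, 166.6]
wrist_force: [-0.3, -0.5, 1.4]
opening: 21.6
grip_force: 30.0
```

```bash
python3 - <<'E'
from ins import *
p,R,s=rep()
f=[];o=[]
for i in range(3):
    for c in("side","top"):
        e=viewer.read_camera(c);f.append(robot.get_state()["wrist_force"])
        if c=="side": d=e
        o+=[(n,c,np.round(CI.apply(np.array(x["position"])-[v[0],v[1],0]),1)) for n in("bail","grinder") for x in viewer.tip_of(c,n)[:4] if x["position"][2]>60] if i==0 else []
print(np.mean(f,0),o)
import cv2
e=viewer.read_camera("top")
cv2.imwrite("pics/hang.png",np.hstack([cv2.resize(d["pixels"][80:230,240:400],(400,375),interpolation=2),cv2.resize(e["pixels"][90:240,160:320],(400,375),interpolation=2)]))
E
```

```text
{'time_s': 22.85, 'joint_positions': [-61.36, 25.92, 30.92, 124.36, 108.42, 31.88, -60.31], 'eef_pos': [698.03, 141.31, 93.33], 'orientation': [179.78, 60.48, 166.61], 'wrist_force': [-0.29, -0.52, 1.38], 'moment': [0.24, 0.79, 0.01], 'opening': 21.57, 'grip_force': 29.98}
crown [ -5.8  29.8 254.1] lean 0.1 side -0.4
[-0.08778582  0.12944133  2.33653088] [('bail', 'side', array([ -9.6,  34.1, 252.4])), ('bail', 'side', array([-71.1,   2.9, 279.1])), ('grinder', 'side', array([ 1. , 31.2, 89.5])), ('bail', 'top', array([ -8. ,  33.9, 255.6])), ('grinder', 'top', array([-7.4, 33. , 96.8]))]
```

View pics/hang.png

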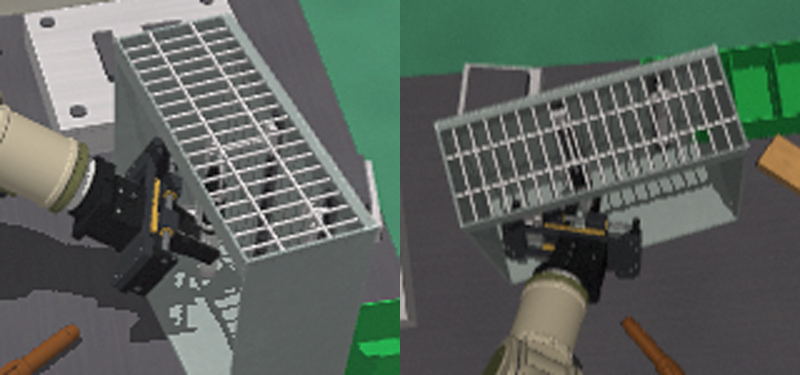

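Side view shows the gripper at the cabinet mouth, around (175,215), with the tool upright inside and the bail at the hook line under the rods near (210,150). Nothing else is touched. I ease up slightly more, then release.

Request:
carry_out:
  plan:
    - [[-0.002,0,-0.002,0,0,0],[0,0,0,0,0,0],[0,0,0,0,0,0],[0,0,0,0,0,0]]

```text
time_s: 23.8
eef_pos: [697.5, 141.3, 93.5]
orientation: [179.8, 60.4, 166.7]
wrist_force: [0.2, 0.1, -0.6]
opening: 21.5
grip_force: 30.0
```

```bash
python3 - <<'E'
from ins import *
f=[]
for i in range(5):
    viewer.read_camera("top");f.append(robot.get_state()["wrist_force"])
print(np.mean(f,0));rep()
E
```

```text
[-0.39916109  0.20811545 -0.98690675]
{'time_s': 24.05, 'joint_positions': [-61.41, 25.83, 30.96, 124.4, 108.3, 31.86, -60.14], 'eef_pos': [697.6, 141.27, 93.58], 'orientation': [179.82, 60.44, 166.65], 'wrist_force': [0.03, 0.58, -1.32], 'moment': [0.31, 1.29, 0.06], 'opening': 21.04, 'grip_force': 29.98}
crown [ -6.1  29.8 254.3] lean 0.1 side -0.4
```

Request:
carry_out:
  plan:
    - [[0.001,0,0,0,0,0],[0,0,0,0,0,0],[0,0,0,0,0,0]]

```text
time_s: 24.35
eef_pos: [697.6, 141.3, 93.6]
orientation: [179.8, 60.5, 166.6]
wrist_force: [-0.1, -0.2, -1.7]
opening: 21.3
grip_force: 30.0
```

```bash
python3 - <<'E'
from ins import *
f=[]
for i in range(5):
    viewer.read_camera("top");f.append(robot.get_state()["wrist_force"])
print(np.mean(f,0))
E
```

```text
[ 0.07851357 -0.07974513 -1.27873326]
```

Request:
carry_out:
  plan:
    - [[0,0,0,0,0,0],[0,0,0,0,0,0],[0,0,0,0,0,0],[0,0,0,0,0,0],[0,0,0,0,0,0]]
  fingers: -0.4

```text
time_s: 25.1
eef_pos: [697.6, 141.4, 93.6]
orientation: [179.8, 60.5, 166.6]
wrist_force: [0.7, -0.7, -0.5]
opening: 26.1
grip_force: 0.0
```

Request:
carry_out:
  plan:
    - [[0,0,0,0,0,0],[0,0,0,0,0,0],[0,0,0,0,0,0],[0,0,0,0,0,0],[0,0,0,0,0,0],[0,0,0,0,0,0],[0,0,0,0,0,0],[0,0,0,0,0,0]]
  fingers: 0.1

```text
time_s: 25.9
eef_pos: [697.6, 141.4, 93.6]
orientation: [179.8, 60.5, 166.6]
wrist_force: [-0.2, -0.4, -0.3]
opening: 47.7
grip_force: 0.0
```

```bash
python3 - <<'E'
from ins import *
p,R,s=rep()
for c in("side","top"):
    viewer.read_camera(c);print(c,[(n,np.round(CI.apply(np.array(x["position"])-[v[0],v[1],0]),1)) for n in("bail","grinder") for x in viewer.tip_of(c,n)[:4] if x["position"][2]>60])
a=R.as_matrix()[:,2]
rows(p,R,[(p-70*a,R),(p-200*a,R)],vmax=12)
E
```

```text
{'time_s': 25.9, 'joint_positions': [-61.41, 25.84, 30.94, 124.4, 108.33, 31.89, -60.19], 'eef_pos': [697.63, 141.36, 93.61], 'orientation': [179.79, 60.47, 166.62], 'wrist_force': [-0.21, -0.35, -0.28], 'moment': [0.22, 1.07, 0.02], 'opening': 47.75, 'grip_force': 0.0}
crown [ -6.1  29.9 254.4] lean 0.1 side -0.4
side [('bail', array([ -9.7,  30.5, 256. ])), ('grinder', array([-2.6, 28. , 93.3]))]
top [('bail', array([ -7.3,  27.9, 256.3])), ('grinder', array([-8.6, 31.1, 95. ]))]
[[[0,0,-0.047,-0,0,0],[-0,-0,-0.046,0,0,0],[-0,0,-0.047,0,0,0],[-0,0,-0.047,0,0,0],[-0,0,-0.046,0,0,0],[-0,0,-0.047,0,0,0],[0,-0,-0.047,0,0,0],[-0,-0,-0.048,0,0,0],[-0,-0,-0.047,0,0,0],[-0,-0,-0.047,0,0,0],[-0,-0,-0.047,0,0,0],[-0,-0,-0.048,0,0,0],[-0,-0,-0.047,0,-0,-0],[-0,-0,-0.047,0,-0,-0],[-0,-0,-0.047,0,-0,-0],[-0,-0,-0.048,0,-0,-0],[-0,-0,-0.047,0,-0,-0]]]
```

Request:
carry_out:
  plan:
    - [[0,0,-0.04,0,0,0],[0,0,-0.04,0,0,0],[0,0,-0.04,0,0,0],[0,0,-0.04,0,0,0]]

```text
time_s: 26.6
eef_pos: [662.8, 149.7, 113.8]
orientation: [179.7, 60.5, 166.6]
wrist_force: [-0.6, -0.5, -0.2]
opening: 48.1
grip_force: 0.0
```

Request:
carry_out:
  plan:
    - [[0,0,-0.047,0,0,0],[0,0,-0.047,0,0,0],[0,0,-0.047,0,0,0],[0,0,-0.047,0,0,0],[0,0,-0.047,0,0,0],[0,0,-0.047,0,0,0]]

```text
time_s: 27.2
eef_pos: [603.0, 163.4, 148.4]
orientation: [179.8, 60.4, 166.6]
wrist_force: [-0.2, 0.7, -0.2]
opening: 47.9
grip_force: 0.0
```

```bash
python3 - <<'E'
from ins import *
import cv2
p,R,s=rep()
d=viewer.read_camera("side");e=viewer.read_camera("top")
for c in("side","top"): print(c,[(n,np.round(CI.apply(np.array(x["position"])-[v[0],v[1],0]),1)) for n in("bail","grinder","tin") for x in viewer.tip_of(c,n)[:4] if abs(x["position"][0]-680)<60])
cv2.imwrite("pics/end.png",np.hstack([cv2.resize(d["pixels"][80:230,240:400],(400,375),interpolation=2),cv2.resize(e["pixels"][90:240,160:320],(400,375),interpolation=2)]))
b=box(p,R);t=p;print("body max x",b[:,0].max(),"tcp cab",CI.apply(p-[v[0],v[1],0]))
rows(p,R,[(p-80*R.as_matrix()[:,2],R)],vmax=15)
E
```

```text
{'time_s': 27.2, 'joint_positions': [-72.13, 9.41, 29.5, 133.02, 92.86, 42.89, -44.72], 'eef_pos': [602.95, 163.44, 148.45], 'orientation': [179.77, 60.43, 166.62], 'wrist_force': [-0.17, 0.68, -0.24], 'moment': [0.22, 1.01, -0.01], 'opening': 47.86, 'grip_force': 0.0}
crown [-94.2  70.8 309.2] lean 0.1 side -0.4
side [('bail', array([-10.7,  33. , 252.7])), ('grinder', array([-3.6, 26. , 90.1])), ('tin', array([  2.1, 120.3,  12.8]))]
top [('bail', array([  4.8, 122.7,   8.8])), ('grinder', array([-5.4, 28. , 98. ])), ('tin', array([  5.8, 123.7,   8.3]))]
body max x -83.87089053637848 tcp cab [-85.54941887  67.71371682 148.44772663]
[[[0,0,-0.053,0,0,0],[0,-0,-0.054,0,0,0],[-0,0,-0.053,0,0,0],[-0,0,-0.053,0,0,0],[0,-0,-0.054,0,0,0],[-0,-0,-0.053,0,0,0]]]
```

View pics/end.png

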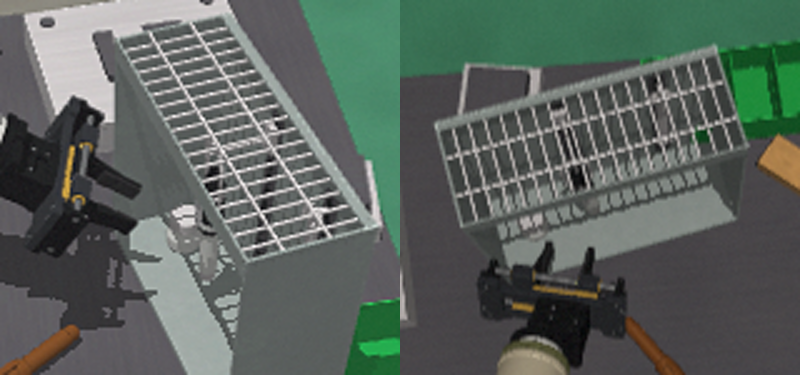

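The grinder hangs upright at side (208,240), the tin stands untouched at (182,225), and the gripper is clear of the cabinet. I let it settle, then hand in.

Request:
carry_out:
  plan:
    - [[0,0,-0.04,0,0,0],[0,0,0,0,0,0],[0,0,0,0,0,0],[0,0,0,0,0,0],[0,0,0,0,0,0],[0,0,0,0,0,0],[0,0,0,0,0,0],[0,0,0,0,0,0],[0,0,0,0,0,0],[0,0,0,0,0,0],[0,0,0,0,0,0],[0,0,0,0,0,0]]

```text
time_s: 28.8
eef_pos: [595.5, 165.2, 153.0]
orientation: [179.8, 60.5, 166.6]
wrist_force: [0.2, 0.0, 0.1]
opening: 47.5
grip_force: 0.0
```

```bash
python3 -c "
from cell import sign_off
print(sign_off())"
```

```text
the job is handed in; nothing more can be done
None
```

The grinder hangs upright by its bail on the empty hook; I felt the hook take its weight before letting go, the arm is clear of the cabinet, nothing else was touched, and I handed the job in at about 29 s (no verdict was returned).

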